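# Put the spices, salt and timer away in the pull-out spice unit

### The arm

A 6-joint arm with a two-finger parallel gripper is mounted at the origin on a cart in front of the work surface, level with it; the furniture and walls round the work are solid. World frame = base frame: x ahead of the robot, y to its left, z up, the work surface at z = 0. Lengths are in m, angles in degrees, forces in N, time in s.
With the tool pointing down it reaches from about 0.4 to 0.825 m from the base axis. Payload 7 kg.
Tool frame: the origin (TCP) lies at the very end of the fingers, on their centre line; the grasp point (between the pads) lies hold_point_z behind it (hold_point_z is the distance from the TCP to the grasp point, in m); z points along the fingers, y is the direction in which the jaws open and shut (so a half turn about z gives the same grasp; the last joint's range is limited). The gripper opens to 88 mm and grips with 3 to 60 N. Pads are 19 mm wide; open, the fingers measure 130 mm over their backs; the gripper's body (78 mm by 193 mm) begins 47 mm behind the grasp point.
Start: joints at [-56.488, 20.546, 0.682, 0, -70.136, -16.507], TCP at [0.197, -0.645, 0.227] pointing down, gripper open.
Joint ranges: [-176.03, 176.03], [-82.01, 121.73], [-58.28, 71.71], [-173.87, 95.51], [-174.79, -0.11], [-173.66, 173.66]. Speed limits (degrees/s): [136.94, 136.94, 172.46, 180, 180, 180].

### API

Orientations are given as [roll, pitch, yaw] about the fixed x, y, z axes, in that order (R = Rz(yaw) Ry(pitch) Rx(roll)).
In Python, from plant import get_obs, snapshot, close_job, hold_point_z gives the robot as it stands. The module is installed in compiled form; this text tells all that it offers.
- The arm moves only by the tool jog_arm, never from a script. Its argument "commands" is a list of rows, each a list of 4 numbers: the shift along the world's x, y, z in mm, then the turn about the world's z in degrees. In form: [[x, y, z, turn], ...]. A call has exactly 10 rows; each row shifts and turns the commanded pose from where the row before left it; what a row does not reach is not made up. A row lasts 1/12 s, in which the tool goes at most 41.7 mm and 7.16 degrees, less where a joint would pass 70% of its speed; a pose out of reach is approached as far as the arm can. A call is refused whole if a number of a shift passes 41.7 or a number of a turn 7.16, either way. A call with a gripper value outside its range is refused whole. "fingers" is the finger opening in mm, from 0 to 87.6, set as the call begins (left out, the last holds). The fingers move at their own pace and stop on an object; the grip force is fixed at half the most. Time passes only in rows, so rows that do not move let the fingers close, or fill a call up. It gives the time, the measured TCP pose, the force and the opening at its end, in the units of the state.
- get_obs(): the state, without advancing time (a new reading comes with each control period).
- snapshot(name): name is "side" or "top"; returns a dict with "image" (480x640x3 uint8, red, green, blue), "fov_y" (degrees; the focal length in pixels is half the picture's height over the tangent of half this angle, whatever the lens; pixels are square), "cx", "cy" (the principal point, pixels), "rvec" (rotation vector, rad) and "tvec" (3), from world to camera coordinates, as OpenCV has them. Camera axes: x right, y down, z forward; pixel columns grow to the right and rows downward; lengths in m; the calibration is good to about 2 mm. A picture is of the moment at which its call begins. There is no depth.
- close_job(): hands the job in, once; it reports no verdict.
The state is a dict: "clock": time; "joint_pos": joint angles; "qvel": joint speeds; "tau": joint torques, N m; "tool_pos": TCP position; "orientation": TCP orientation; "force": force on the tool from outside, world axes, zero at the start; "moment": the same for the moment, N m; "opening": finger opening in m.
Only numpy, scipy, OpenCV 4.12 (cv2) and the standard library are available. Lean on these libraries where they do the work, as an engineer would, in place of code of your own. Each camera call takes 0.05 s, during which the arm holds its last target.

### The job

Tidy the cook's things into the little wooden spice unit: pull its drawer out, lay every spice jar that is lying about in a groove of its own, settled right down in it with the cap towards the drawer's handle, and when all the jars are in push the drawer fully shut. Also stand the kitchen timer, dial up, in the wider collar on top of the unit and the salt shaker upright in the narrower one, both right down on the board. Leave the other things on the worktop where they are.

Things in the scene. Friction and masses are not known exactly. Their poses are not given: they have to be found in the camera images.
- spice_unit: low box of pale wood with a darker top board, 140 mm deep, 252 mm wide, top board 88 mm above the worktop, fixed; holds one drawer, whose front faces roughly towards the robot. Two dark wooden collars stand on the top board. Origin: centre of its underside; +x to its back, -x out of its front, z up
- drawer (a joint): how far the drawer is pulled out, m: 0 shut, 0.125 at its stop. It slides straight out along the unit's -x with a light, even drag of 1 to 2 N and stays where it is left; it must be out at least 0.11 to lay jars in. Right out, the unit's top board begins 125 mm behind the inner face of the drawer's front panel
- drawer_handle (a point): middle of the drawer's handle, a level steel bar 10 mm thick, 90 mm long, its axis 35 mm in front of the drawer's front panel and 60 mm above the worktop; moves with the drawer. Axes: +x into the unit (the drawer pulls out along -x), y along the bar, z up. The panel is 12 mm thick, its top edge 73 mm above the worktop
- groove_middle (a point): the point where the middle of a settled jar lies, on its axis: 29 mm above the drawer's floor, 47 mm above the worktop; moves with the drawer. x along the groove, +x into the unit, z up. The groove is a V notch (45 degree flanks, 21 mm deep) in two rails 8 mm thick, 33 mm before and behind this point; between the rails fingers have 58 mm, down to the floor. Three grooves, 68 mm apart in y
- groove_left (a point): the same point of the groove on the +y side. The drawer is 126 mm long inside, 63 mm either way from this point, so that a jar has 10 mm to spare at each end; its sides rise 18 mm above its floor, its rear wall 24 mm, its front panel 55 mm
- groove_right (a point): the same point of the groove on the -y side; axes and sizes as for the others
- jar_1: clear glass spice jar with pale label and dark brown cap, a round cylinder 41 mm across and 105 mm long, 0.11 kg; starts lying on the worktop and rolls if knocked. Origin: centre of its glass base end; z runs along its axis from the base to the cap. All such jars are alike; some may be absent
- jar_1_mid (a point): middle of jar_1, on its axis, 52.5 mm from either end; axes as the jar's. Absent when the jar is
- jar_2: clear glass spice jar with pale label and dark brown cap, a round cylinder 41 mm across and 105 mm long, 0.11 kg; starts lying on the worktop and rolls if knocked. Origin: centre of its glass base end; z runs along its axis from the base to the cap. All such jars are alike; some may be absent
- jar_2_mid (a point): middle of jar_2, on its axis, 52.5 mm from either end; axes as the jar's. Absent when the jar is
- jar_3: clear glass spice jar with pale label and dark brown cap, a round cylinder 41 mm across and 105 mm long, 0.11 kg; starts lying on the worktop and rolls if knocked. Origin: centre of its glass base end; z runs along its axis from the base to the cap. All such jars are alike; some may be absent
- jar_3_mid (a point): middle of jar_3, on its axis, 52.5 mm from either end; axes as the jar's. Absent when the jar is
- kitchen_timer: squat round wind-up kitchen timer, white body with a grey dial on top, 46 mm tall, 57 mm across all the way up, 0.12 kg, standing flat; origin: centre of its underside, z up
- timer_collar_floor (a point): centre of the floor inside the wider, lower collar, on top of the unit at the left (88 mm above the worktop); bore 65 mm, collar 12 mm high and 6 mm thick; axes as the unit's (+x to its back)
- salt_shaker: glass salt shaker with rounded metal-grey top standing upright, 90 mm tall, 44 mm across up to 74 mm, 34 mm across above, 0.1 kg; origin: centre of its underside, z up
- shaker_collar_floor (a point): centre of the floor inside the narrower collar, on top of the unit at the right (88 mm above the worktop), 120 mm from the other; bore 52 mm, collar 20 mm high and 6 mm thick
- pepper_mill: dark turned-wood pepper mill, 58 mm across, 135 mm tall; bystander, leave it where it stands. Origin: centre of its underside, z up
- dropper_bottle: amber dropper bottle, 34 mm across, 102 mm tall; bystander, leave it where it stands. Origin: centre of its underside, z up
- espresso_cup: striped espresso cup, upside down, 65 x 88 mm over the handle, 50 mm tall; bystander, leave it where it stands. Origin: centre of its underside, z up
- glass_short: short drinking glass, upside down, 84 mm across, 89 mm tall; bystander, leave it where it stands. Origin: centre of its underside, z up
- mustard_jar: mustard jar with red lid, 56 mm across, 85 mm tall; bystander, leave it where it stands. Origin: centre of its underside, z up

How it is judged (in metres and radians):
On the way, in this order (a step that is already met when the one before it is completed fails the run):
1. the drawer is pulled out (value of joint drawer above 0.09 m), for 0.2 s.
2. all the jars lie settled in grooves of the open drawer, caps towards the handle, let go (value of joint drawer above 0.09 m and ((z of jar_1_mid in the frame of groove_left between -0.006 and 0.005 m and y of jar_1_mid in the frame of groove_left between -0.006 and 0.006 m and x of jar_1_mid in the frame of groove_left between -0.016 and 0.016 m and angle between the z axis of jar_1 and the x axis of groove_left, either way round below 0.12 rad and x of jar_1 in the frame of groove_left above 0.03 m) or (z of jar_1_mid in the frame of groove_middle between -0.006 and 0.005 m and y of jar_1_mid in the frame of groove_middle between -0.006 and 0.006 m and x of jar_1_mid in the frame of groove_middle between -0.016 and 0.016 m and angle between the z axis of jar_1 and the x axis of groove_middle, either way round below 0.12 rad and x of jar_1 in the frame of groove_middle above 0.03 m) or (z of jar_1_mid in the frame of groove_right between -0.006 and 0.005 m and y of jar_1_mid in the frame of groove_right between -0.006 and 0.006 m and x of jar_1_mid in the frame of groove_right between -0.016 and 0.016 m and angle between the z axis of jar_1 and the x axis of groove_right, either way round below 0.12 rad and x of jar_1 in the frame of groove_right above 0.03 m)) and ((z of jar_2_mid in the frame of groove_left between -0.006 and 0.005 m and y of jar_2_mid in the frame of groove_left between -0.006 and 0.006 m and x of jar_2_mid in the frame of groove_left between -0.016 and 0.016 m and angle between the z axis of jar_2 and the x axis of groove_left, either way round below 0.12 rad and x of jar_2 in the frame of groove_left above 0.03 m) or (z of jar_2_mid in the frame of groove_middle between -0.006 and 0.005 m and y of jar_2_mid in the frame of groove_middle between -0.006 and 0.006 m and x of jar_2_mid in the frame of groove_middle between -0.016 and 0.016 m and angle between the z axis of jar_2 and the x axis of groove_middle, either way round below 0.12 rad and x of jar_2 in the frame of groove_middle above 0.03 m) or (z of jar_2_mid in the frame of groove_right between -0.006 and 0.005 m and y of jar_2_mid in the frame of groove_right between -0.006 and 0.006 m and x of jar_2_mid in the frame of groove_right between -0.016 and 0.016 m and angle between the z axis of jar_2 and the x axis of groove_right, either way round below 0.12 rad and x of jar_2 in the frame of groove_right above 0.03 m)) and ((z of jar_3_mid in the frame of groove_left between -0.006 and 0.005 m and y of jar_3_mid in the frame of groove_left between -0.006 and 0.006 m and x of jar_3_mid in the frame of groove_left between -0.016 and 0.016 m and angle between the z axis of jar_3 and the x axis of groove_left, either way round below 0.12 rad and x of jar_3 in the frame of groove_left above 0.03 m) or (z of jar_3_mid in the frame of groove_middle between -0.006 and 0.005 m and y of jar_3_mid in the frame of groove_middle between -0.006 and 0.006 m and x of jar_3_mid in the frame of groove_middle between -0.016 and 0.016 m and angle between the z axis of jar_3 and the x axis of groove_middle, either way round below 0.12 rad and x of jar_3 in the frame of groove_middle above 0.03 m) or (z of jar_3_mid in the frame of groove_right between -0.006 and 0.005 m and y of jar_3_mid in the frame of groove_right between -0.006 and 0.006 m and x of jar_3_mid in the frame of groove_right between -0.016 and 0.016 m and angle between the z axis of jar_3 and the x axis of groove_right, either way round below 0.12 rad and x of jar_3 in the frame of groove_right above 0.03 m)) and linear speed of each of jar_1, jar_2, jar_3 below 0.02 m/s and contact force between the fingers and jar_1 below 0.1 N and contact force between the fingers and jar_2 below 0.1 N and contact force between the fingers and jar_3 below 0.1 N), for 0.3 s.
At the end, for the whole second after the job is handed in: Drawer shut within 6 mm; each jar in its own groove, cap to the handle, within 6 mm across, 5 mm in height, 16 mm along, 0.12 rad; timer and shaker upright (0.1 rad) in their collars, 9 mm of centre, 5 mm of the floor; all let go, at rest; loose bystanders within 40 mm of their places (value of joint drawer below 0.006 m and ((z of jar_1_mid in the frame of groove_left between -0.006 and 0.005 m and y of jar_1_mid in the frame of groove_left between -0.006 and 0.006 m and x of jar_1_mid in the frame of groove_left between -0.016 and 0.016 m and angle between the z axis of jar_1 and the x axis of groove_left, either way round below 0.12 rad and x of jar_1 in the frame of groove_left above 0.03 m) or (z of jar_1_mid in the frame of groove_middle between -0.006 and 0.005 m and y of jar_1_mid in the frame of groove_middle between -0.006 and 0.006 m and x of jar_1_mid in the frame of groove_middle between -0.016 and 0.016 m and angle between the z axis of jar_1 and the x axis of groove_middle, either way round below 0.12 rad and x of jar_1 in the frame of groove_middle above 0.03 m) or (z of jar_1_mid in the frame of groove_right between -0.006 and 0.005 m and y of jar_1_mid in the frame of groove_right between -0.006 and 0.006 m and x of jar_1_mid in the frame of groove_right between -0.016 and 0.016 m and angle between the z axis of jar_1 and the x axis of groove_right, either way round below 0.12 rad and x of jar_1 in the frame of groove_right above 0.03 m)) and linear speed of each of jar_1, jar_2, jar_3, kitchen_timer, salt_shaker below 0.02 m/s and contact force between the fingers and jar_1 below 0.1 N and ((z of jar_2_mid in the frame of groove_left between -0.006 and 0.005 m and y of jar_2_mid in the frame of groove_left between -0.006 and 0.006 m and x of jar_2_mid in the frame of groove_left between -0.016 and 0.016 m and angle between the z axis of jar_2 and the x axis of groove_left, either way round below 0.12 rad and x of jar_2 in the frame of groove_left above 0.03 m) or (z of jar_2_mid in the frame of groove_middle between -0.006 and 0.005 m and y of jar_2_mid in the frame of groove_middle between -0.006 and 0.006 m and x of jar_2_mid in the frame of groove_middle between -0.016 and 0.016 m and angle between the z axis of jar_2 and the x axis of groove_middle, either way round below 0.12 rad and x of jar_2 in the frame of groove_middle above 0.03 m) or (z of jar_2_mid in the frame of groove_right between -0.006 and 0.005 m and y of jar_2_mid in the frame of groove_right between -0.006 and 0.006 m and x of jar_2_mid in the frame of groove_right between -0.016 and 0.016 m and angle between the z axis of jar_2 and the x axis of groove_right, either way round below 0.12 rad and x of jar_2 in the frame of groove_right above 0.03 m)) and contact force between the fingers and jar_2 below 0.1 N and ((z of jar_3_mid in the frame of groove_left between -0.006 and 0.005 m and y of jar_3_mid in the frame of groove_left between -0.006 and 0.006 m and x of jar_3_mid in the frame of groove_left between -0.016 and 0.016 m and angle between the z axis of jar_3 and the x axis of groove_left, either way round below 0.12 rad and x of jar_3 in the frame of groove_left above 0.03 m) or (z of jar_3_mid in the frame of groove_middle between -0.006 and 0.005 m and y of jar_3_mid in the frame of groove_middle between -0.006 and 0.006 m and x of jar_3_mid in the frame of groove_middle between -0.016 and 0.016 m and angle between the z axis of jar_3 and the x axis of groove_middle, either way round below 0.12 rad and x of jar_3 in the frame of groove_middle above 0.03 m) or (z of jar_3_mid in the frame of groove_right between -0.006 and 0.005 m and y of jar_3_mid in the frame of groove_right between -0.006 and 0.006 m and x of jar_3_mid in the frame of groove_right between -0.016 and 0.016 m and angle between the z axis of jar_3 and the x axis of groove_right, either way round below 0.12 rad and x of jar_3 in the frame of groove_right above 0.03 m)) and contact force between the fingers and jar_3 below 0.1 N and horizontal distance between kitchen_timer and timer_collar_floor below 0.009 m and angle between each of kitchen_timer, salt_shaker's own z axis and vertical below 0.1 rad and z of kitchen_timer in the frame of timer_collar_floor between -0.005 and 0.005 m and contact force between the fingers and kitchen_timer below 0.1 N and horizontal distance between salt_shaker and shaker_collar_floor below 0.009 m and z of salt_shaker in the frame of shaker_collar_floor between -0.005 and 0.005 m and contact force between the fingers and salt_shaker below 0.1 N and distance of each of pepper_mill, dropper_bottle, espresso_cup, glass_short, mustard_jar from where it was at the start of the episode below 0.04 m); the robot touches nothing.
It fails at once if the pepper mill is pushed away or knocked over (distance of pepper_mill from where it was at the start of the episode above 0.04 m or angle between pepper_mill's own z axis and vertical above 0.5 rad).
It fails at once if the dropper bottle is pushed away or knocked over (distance of dropper_bottle from where it was at the start of the episode above 0.04 m or angle between dropper_bottle's own z axis and vertical above 0.5 rad).
It fails at once if the espresso cup is pushed away or knocked over (distance of espresso_cup from where it was at the start of the episode above 0.04 m or angle between espresso_cup's own z axis and vertical above 0.5 rad).
It fails at once if the short glass is pushed away or knocked over (distance of glass_short from where it was at the start of the episode above 0.04 m or angle between glass_short's own z axis and vertical above 0.5 rad).
It fails at once if the mustard jar is pushed away or knocked over (distance of mustard_jar from where it was at the start of the episode above 0.04 m or angle between mustard_jar's own z axis and vertical above 0.5 rad).
Of jar_1, jar_2, jar_3 only 2 to 3 are there at a start; the rules pass over those that are not, and their reading is None.
At some moment in a run one of kitchen_timer may be knocked a few centimetres aside while the robot is not near it.
It also fails if it takes over 192 s, if anything falls off the work surface, if the arm or the gripper's body presses on something with over 40 N, if the wrist force passes 120 N, or if a joint passes its speed limit or range.

## Working session

There is one attempt and no reset: what is moved stays moved. The work goes in short steps, Python scripts to look and compute and a tool call to move; the robot and the scene stay as the last step left them, time stands still between calls to the robot, and variables do not carry over. Pictures are saved under pics/ and viewed, and the job is handed in when it is done.

Besides the shell and the picture viewer there is one more tool, called as name([rows], argument=value, ...), one row to a line, values as JSON. jog_arm: Moves the arm, as the interface text tells. Its arguments: {"type":"object","properties":{"commands":{"type":"array","items":{"type":"array","items":{"type":"number"}}},"fingers":{"type":"number"}},"required":["commands"]}

```bash
mkdir -p pics; cat > h.py <<'E'
import numpy as np,cv2
from plant import get_obs,snapshot,close_job,hold_point_z
def snap(n,f):
    s=snapshot(n); cv2.imwrite('pics/'+f,s['image'][:,:,::-1]); np.save('pics/'+f+'.npy',s,allow_pickle=True); return s
def load(f): return np.load('pics/'+f+'.npy',allow_pickle=True).item()
def K(s):
    h=s['image'].shape[0]; f=h/2/np.tan(np.radians(s['fov_y'])/2)
    return np.array([[f,0,s['cx']],[0,f,s['cy']],[0,0,1]])
def ray(s,u,v):
    R=cv2.Rodrigues(np.array(s['rvec'],float))[0]; t=np.array(s['tvec'],float).ravel()
    return -R.T@t, R.T@np.linalg.inv(K(s))@np.array([u,v,1.])
def onz(s,u,v,z):
    o,d=ray(s,u,v); return o+d*(z-o[2])/d[2]
def proj(s,p):
    return cv2.projectPoints(np.array(p,float).reshape(-1,1,3),np.array(s['rvec'],float),np.array(s['tvec'],float),K(s),None)[0].reshape(-1,2)
def cross(s1,p1,s2,p2):
    o1,d1=ray(s1,*p1);o2,d2=ray(s2,*p2)
    A=np.stack([d1,-d2],1);x=np.linalg.lstsq(A,o2-o1,rcond=None)[0]
    a=o1+d1*x[0];b=o2+d2*x[1]; return (a+b)/2,np.linalg.norm(a-b)
E
python3 - <<'E'
from h import *
for n in('top','side'):
    s=snap(n,n+'0.png'); print(n,{k:v for k,v in s.items() if k!='image'}, ray(s,320,240))
print(get_obs(),hold_point_z)
E
```

```text
top {'fov_y': 52.44915764673324, 'cx': 316.0510338708462, 'cy': 239.685642997067, 'rvec': array([ 1.66422993, -2.08134759,  0.66463672]), 'tvec': array([0.07250659, 0.47558422, 1.2261195 ])} (array([-0.31195766,  0.13097203,  1.27292393]), array([ 0.57135963, -0.12722947, -0.81081869]))
side {'fov_y': 49.41746312764969, 'cx': 318.8485319367805, 'cy': 240.251631693044, 'rvec': array([ 1.91429026, -1.4768916 ,  0.66891323]), 'tvec': array([-0.19074269,  0.39851315,  1.14764431])} (array([-0.51411828, -0.30567929,  1.0744885 ]), array([ 0.71664591,  0.16579604, -0.67744773]))
{'clock': 0.1, 'joint_pos': array([-5.64864804e+01,  2.05882350e+01,  6.41267071e-01, -1.75668599e-02,
       -7.01368085e+01, -1.65055921e+01]), 'qvel': array([-0.01488618, -0.04153708,  0.05393805,  0.05609255,  0.06257068,
       -0.01352823]), 'tau': array([ 1.07766969e-03, -5.84164953e+01,  2.93752527e+01,  7.01550946e+00,
        1.01897391e-02, -6.53669485e-05]), 'tool_pos': array([ 0.19727876, -0.6450851 ,  0.22572376]), 'orientation': array([ 1.79914984e+02, -7.96933201e-03, -1.62998048e+02]), 'force': array([ 0.35183569, -0.16705627,  0.58603528]), 'moment': array([-0.07634535, -0.03304014, -0.00125689]), 'opening': 0.08787651482809272} 0.0188
```

View pics/top0.png

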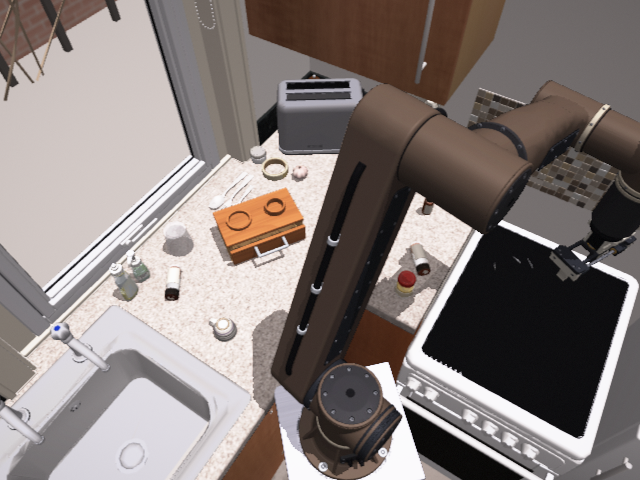

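View pics/side0.png

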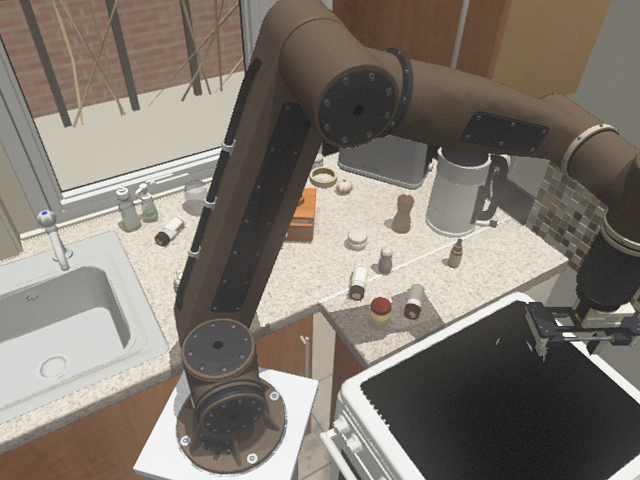

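```bash
python3 - <<'E'
from h import *
a=load('top0.png')['image'][:,:,::-1];b=load('side0.png')['image'][:,:,::-1]
cv2.imwrite('pics/t1.png',cv2.resize(a[150:350,100:320],None,fx=3.4,fy=3,interpolation=2)[:600,:])
cv2.imwrite('pics/t1.png',cv2.resize(a[160:350,100:320],None,fx=3,fy=3,interpolation=2))
cv2.imwrite('pics/s1.png',cv2.resize(b[160:340,300:520],None,fx=3,fy=3,interpolation=2))
s=load('side0.png');t=load('top0.png')
print('unit roughly',onz(t,260,222,.088)); 
for u,v in [(172,283),(420,258)]: print(onz(t,u,v,.02))
for u,v in [(170,230),(358,282),(413,300)]: print(onz(s,u,v,.02))
E
```

```text
unit roughly [0.63127462 0.11034197 0.088     ]
[0.51529347 0.40105615 0.02      ]
[ 0.43526793 -0.35082749  0.02      ]
[0.52409044 0.40053604 0.02      ]
[ 0.46387901 -0.1899737   0.02      ]
[ 0.43842618 -0.34424824  0.02      ]
```

View pics/t1.png

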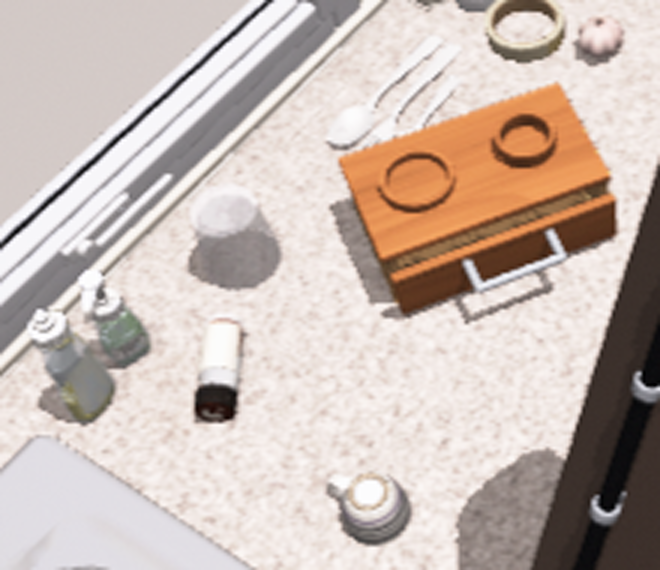

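View pics/s1.png

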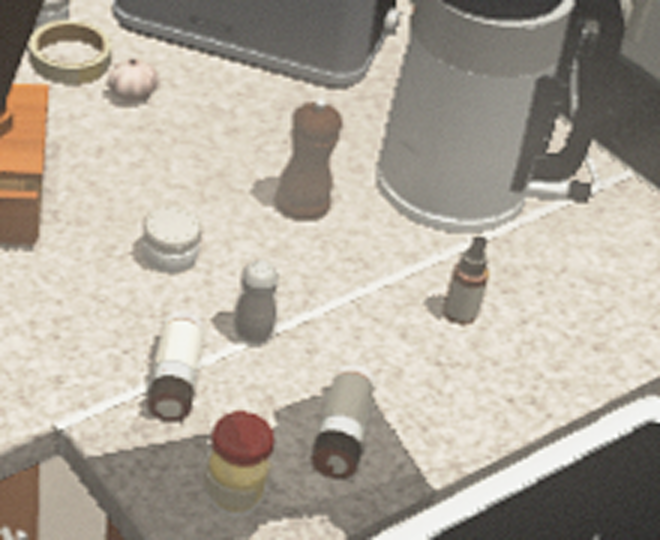

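```bash
python3 - <<'E'
from h import *
t=load('top0.png');s=load('side0.png')
im=t['image']; hsv=cv2.cvtColor(im,cv2.COLOR_RGB2HSV)
c=im[185:290,200:320]; 
m=cv2.inRange(hsv,(5,150,120),(20,255,255)); m[:, :200]=0;m[:,312:]=0;m[:180]=0;m[290:]=0
m=cv2.morphologyEx(m,cv2.MORPH_CLOSE,np.ones((3,3)))
n,l,st,ce=cv2.connectedComponentsWithStats(m)
i=1+np.argmax(st[1:,4]);print(st[1:])
cs=max(cv2.findContours((l==i).astype(np.uint8),cv2.RETR_EXTERNAL,cv2.CHAIN_APPROX_NONE)[0],key=cv2.contourArea)
print(cv2.approxPolyDP(cs,4,True).reshape(-1,2))
C=[(214,213.3),(286.7,188.3),(303.3,220),(230.7,248.3)]
P=np.array([onz(t,*c,.088) for c in C]);print(P.round(4))
print([np.linalg.norm(P[i]-P[(i+1)%4]).round(4) for i in range(4)],P.mean(0))
# collars from crop eye
for (u,v),z in (((417,180),.1),((524,138),.108)): print(onz(t,100+u/3,160+v/3,z))
for (u,v) in ((474,288),(563,259)): print('handle',onz(t,100+u/3,160+v/3,.06))
cv2.imwrite('pics/t2.png',cv2.resize(im[180:270,205:315,::-1],None,fx=7,fy=6.6,interpolation=2)[:600,:800])
E
```

```text
[[ 213  189   90   58 2751]
 [ 230  225   75   29  276]]
[[286 189]
 [213 213]
 [226 245]
 [302 219]]
[[ 0.6979  0.2457  0.088 ]
 [ 0.7494  0.0046  0.088 ]
 [ 0.609  -0.0215  0.088 ]
 [ 0.5527  0.2102  0.088 ]]
[np.float64(0.2465), np.float64(0.1429), np.float64(0.2385), np.float64(0.1494)] [0.65223975 0.10975715 0.088     ]
[0.64388997 0.17221772 0.1       ]
[0.6676014  0.05665778 0.108     ]
handle [0.52662257 0.13527893 0.06      ]
handle [0.54158943 0.041845   0.06      ]
```

View pics/t2.png

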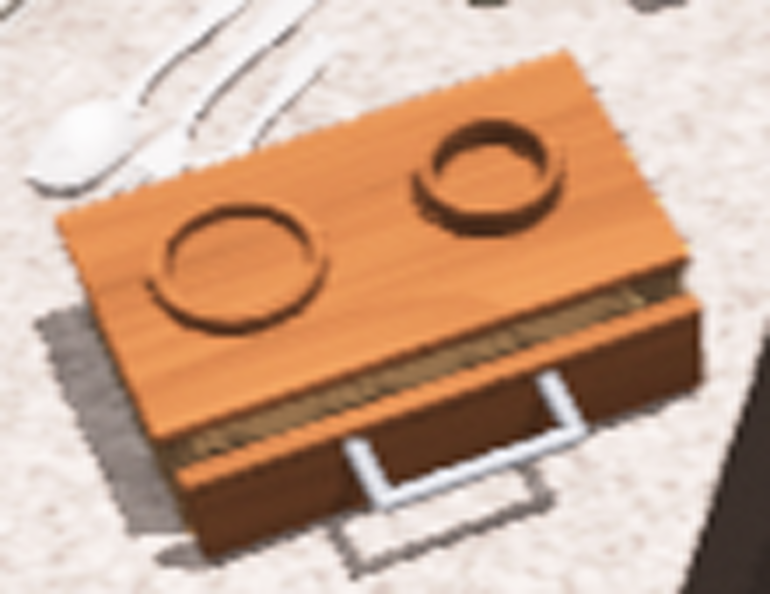

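```bash
cat >> h.py <<'E'
def yaw(v): return np.degrees(np.arctan2(v[1],v[0]))
E
python3 - <<'E'
from h import *
t=load('top0.png');s=load('side0.png')
C=[(213.3,212.6),(285.7,187.6),(303.3,219.1),(227.6,246.7)]
P=np.array([onz(t,*c,.088) for c in C]);print(P.round(4))
print([np.linalg.norm(P[i]-P[(i+1)%4]).round(4) for i in range(4)],P.mean(0))
print('yaws',yaw(P[0]-P[1])-90,yaw(P[3]-P[2])-90,yaw(P[0]-P[3]),yaw(P[1]-P[2]))
A=onz(t,239,220,.1);B=onz(t,274.7,205.5,.108);print(A,B,np.linalg.norm((A-B)[:2]),yaw(A-B)-90)
A=onz(t,260,255.3,.06);B=onz(t,287.9,245.5,.06);print(A,B,(A+B)/2,np.linalg.norm((A-B)[:2]),yaw(A-B)-90)
# jars & others side
im=s['image'][:,:,::-1]
cv2.imwrite('pics/s2.png',cv2.resize(im[230:330,330:430],None,fx=6,fy=6,interpolation=2))
cv2.imwrite('pics/t3.png',cv2.resize(t['image'][255:310,150:200,::-1],None,fx=10,fy=10,interpolation=2))
cv2.imwrite('pics/t4.png',cv2.resize(t['image'][230:310,380:450,::-1],None,fx=7,fy=7,interpolation=2))
E
```

```text
[[ 0.7012  0.2476  0.088 ]
 [ 0.7532  0.0072  0.088 ]
 [ 0.6124 -0.0222  0.088 ]
 [ 0.5606  0.2186  0.088 ]]
[np.float64(0.2459), np.float64(0.1438), np.float64(0.2463), np.float64(0.1436)] [0.65683686 0.11278467 0.088     ]
yaws 12.200716530458237 12.153310205811763 11.667910952380453 11.836132105787943
[0.64388997 0.17221772 0.1       ] [0.6695733  0.05621633 0.108     ] 0.11881059118594506 12.484199567478072
[0.52779267 0.12903181 0.06      ] [0.54448363 0.04058135 0.06      ] [0.53613815 0.08480658 0.06      ] 0.09001150572086475 10.686282880444324
```

View pics/s2.png

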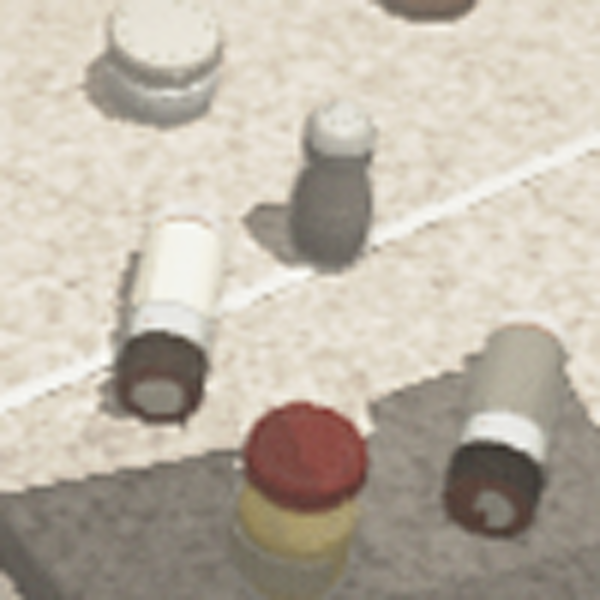

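View pics/t3.png

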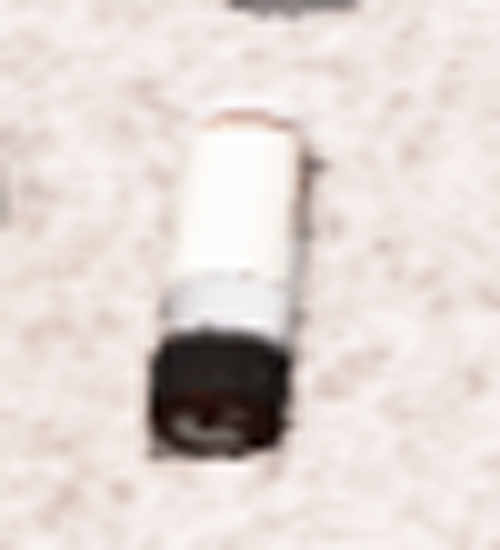

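View pics/t4.png

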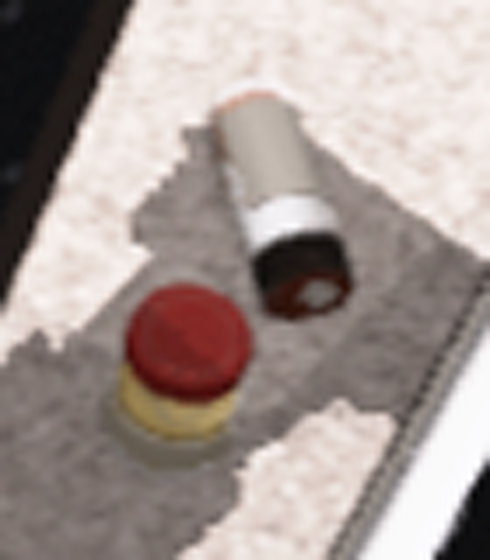

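```bash
python3 - <<'E'
from h import *
t=load('top0.png');s=load('side0.png')
def jar(n,im,sc,ox,oy,m1,m2,far,near):
    f=lambda p:(ox+(p[0]+.5)/sc-.5,oy+(p[1]+.5)/sc-.5)
    a=onz(im,*f(m1),.0205);b=onz(im,*f(m2),.0205)
    F=onz(im,*f(far),.041);N=onz(im,*f(near),0.0)
    d=(a-b)[:2];d/=np.linalg.norm(d)
    sF=d@(F-a)[:2];sN=d@(N-a)[:2]
    print(n,'yaw(cap->base)',yaw(a-b).round(1),'len',(sF-sN).round(4),'mid',(a[:2]+d*(sF+sN)/2).round(4))
jar('A top',t,10,150,255,(245,160),(220,400),(250,110),(216,458))
jar('B side',s,6,330,230,(180,260),(163.5,350),(187,208),(158,423))
jar('C side',s,6,330,230,(517,390),(496,470),(532,322),(488,538))
jar('C top',t,7,380,230,(263,150),(302,260),(248,93),(315,320))
f=lambda p:(330+p[0]/6,230+p[1]/6)
print('timer top',onz(s,*f((165,35)),.046),'bottom edge',onz(s,*f((160,125)),0),onz(s,*f((220,85)),.02),onz(s,*f((108,60)),.02))
print('shaker top',onz(s,*f((342,103)),.09),'base',onz(s,*f((330,272)),0))
print('mustard top side',onz(s,*f((305,445)),.085),'top',onz(t,380+190/7,230+330/7,.085))
print('cup',onz(t,100+370/3,160+492/3,.05),'glass',onz(t,100+225/3,160+208/3,.089))
print('mill',onz(s,403,192,.135),'drop',onz(s,460,238,.10))
im=s['image'][:,:,::-1]
cv2.imwrite('pics/s3.png',cv2.resize(im[205:255,145:195],None,fx=10,fy=10,interpolation=2))
E
```

```text
A top yaw(cap->base) -7.8 len 0.0956 mid [0.5151 0.3987]
B side yaw(cap->base) 3.5 len 0.0973 mid [ 0.464  -0.1898]
C side yaw(cap->base) -4.3 len 0.0941 mid [ 0.4357 -0.3474]
C top yaw(cap->base) -2.9 len 0.0954 mid [ 0.4318 -0.3493]
timer top [ 0.62076368 -0.1559706   0.046     ] bottom edge [ 0.60539389 -0.15971157  0.        ] [ 0.62050273 -0.18556055  0.02      ] [ 0.62363747 -0.12832285  0.02      ]
shaker top [ 0.54815952 -0.24988919  0.09      ] base [ 0.52794149 -0.25704694  0.        ]
mustard top side [ 0.34515022 -0.26614889  0.085     ] top [ 0.34261631 -0.26813115  0.085     ]
cup [0.33077793 0.26229339 0.05      ] glass [0.66067958 0.36818297 0.089     ]
mill [ 0.74918824 -0.26208758  0.135     ] drop [ 0.6286357  -0.44200994  0.1       ]
```

View pics/s3.png

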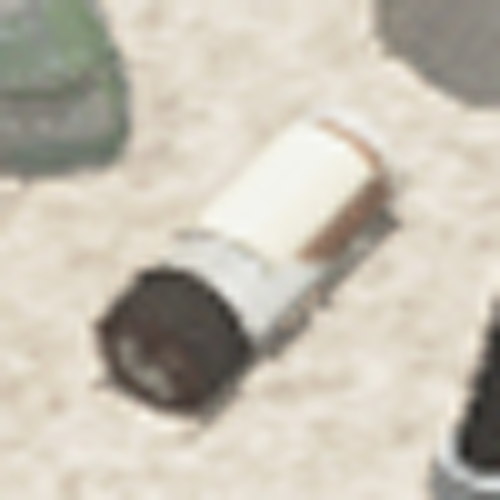

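```bash
python3 - <<'E'
from h import *
t=load('top0.png');s=load('side0.png')
print('green base right-bottom',onz(t,100+135/3,160+358/3,0),'green base from side (150,222)',onz(s,152,221,0), 'left one', onz(t,135,299,0))
print('heads', onz(t,132,254,.15))
print(cross(t,(131,253),s,(143,186)))
im=s['image'][:,:,::-1]
cv2.imwrite('pics/s4.png',cv2.resize(im[170:260,100:220],None,fx=6,fy=6,interpolation=2))
E
```

```text
green base right-bottom [0.56012125 0.48549298 0.        ] green base from side (150,222) [0.56772619 0.48689195 0.        ] left one [ 4.97066856e-01  5.15681214e-01 -2.22044605e-16]
heads [0.5499045  0.47802398 0.15      ]
(array([0.56246871, 0.4835401 , 0.14008674]), np.float64(0.001549594662849024))
```

View pics/s4.png

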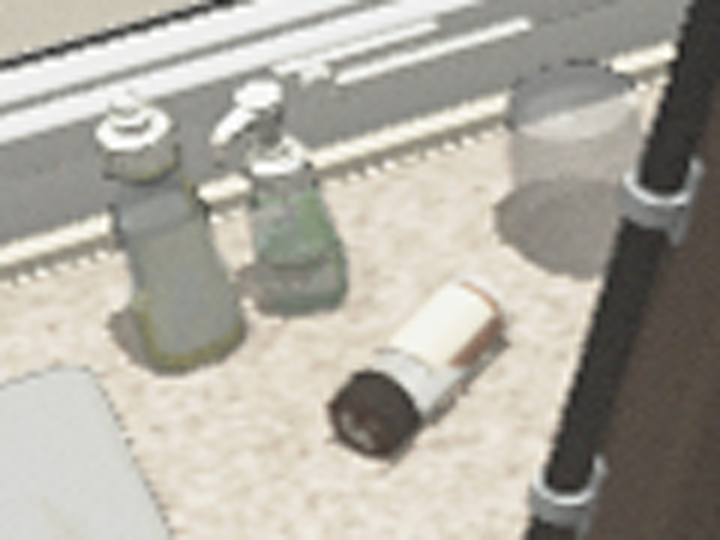

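jog_arm([
  [16,33,0,0],
  [16,33,0,0],
  [16,33,0,0],
  [16,33,0,-1],
  [16,33,0,-1],
  [16,33,0,-1],
  [16,33,0,-1],
  [16,33,0,-1],
  [16,33,0,0],
  [16,33,0,0],
], fingers=0)

```text
clock: 0.93
tool_pos: [0.3575, -0.3137, 0.2264]
orientation: [180.0, -0.0, -168.0]
force: [0.8, -0.8, -0.1]
opening: 0.0264
```

jog_arm([
  [16,33,0,0],
  [16,33,0,0],
  [16,33,0,0],
  [16,33,0,0],
  [16,33,0,0],
  [16,33,0,0],
  [16,33,0,0],
  [16,33,0,0],
  [16,33,0,0],
  [0,0,0,0],
])

```text
clock: 1.77
tool_pos: [0.5037, -0.0142, 0.2262]
orientation: [180.0, 0.0, -167.8]
force: [0.3, 0.0, -0.6]
opening: 0.0001
```

jog_arm([
  [9,20,0,0],
  [9,20,0,0],
  [9,20,0,0],
  [9,20,-10,0],
  [9,21,-20,0],
  [0,0,-20,0],
  [0,0,-20,0],
  [0,0,-15,0],
  [0,0,-10,0],
  [0,0,0,0],
])

```text
clock: 2.6
tool_pos: [0.545, 0.0819, 0.1292]
orientation: [-180.0, -0.2, -168.0]
force: [-1.6, 1.1, -0.6]
opening: 0.0006
```

```bash
python3 - <<'E'
from h import *
t=snap('top','top1.png');s=snap('side','side1.png');print(get_obs()['tool_pos'])
cv2.imwrite('pics/t5.png',cv2.resize(t['image'][170:290,190:350,::-1],None,fx=5,fy=5,interpolation=2))
cv2.imwrite('pics/s5.png',cv2.resize(s['image'][150:270,210:370,::-1],None,fx=5,fy=5,interpolation=2))
E
```

```text
[0.54650965 0.08239042 0.13179437]
```

View pics/t5.png

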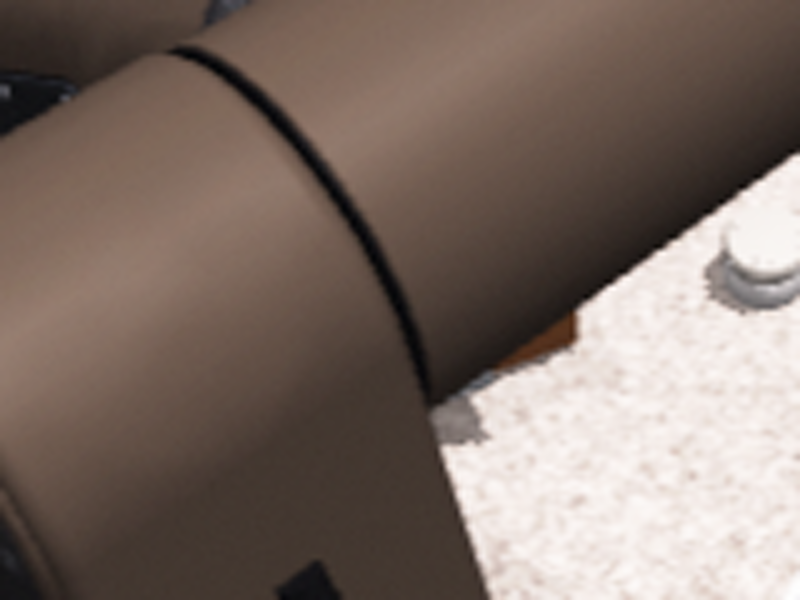

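View pics/side1.png

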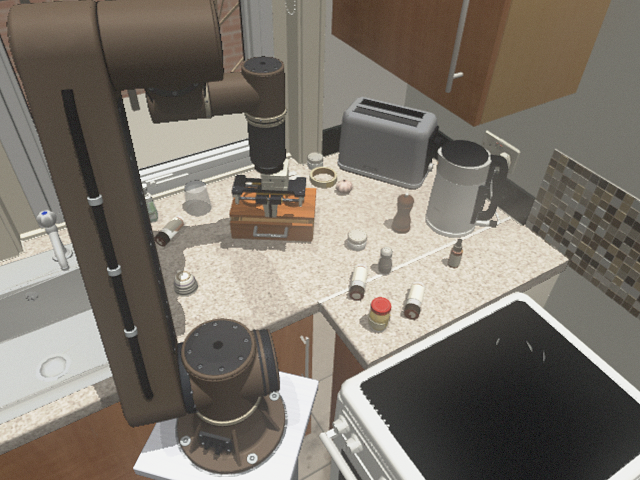

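View pics/s5.png

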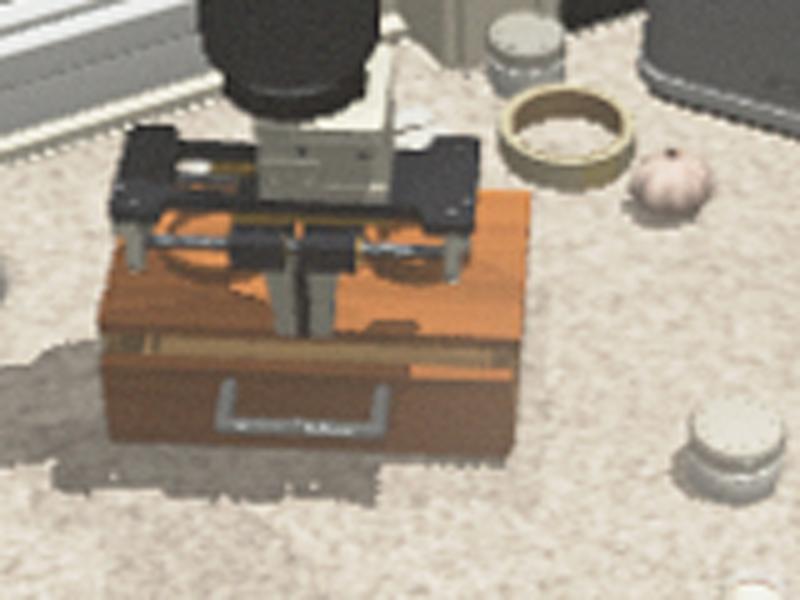

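```bash
python3 - <<'E'
from h import *
t=load('top0.png');s=load('side1.png')
f=lambda x,y:(210+x/5-.4,150+y/5-.4)
for n,tp,sp,z in (('hL',(260,255.3),f(223,427),.06),('hR',(287.9,245.5),f(384,431),.06),('FL',(227.6,246.7),f(100,331),.088),('FR',(303.3,219.1),f(522,338),.088),('BR',(285.7,187.6),f(531,192),.088),('PL',(230.7,253.9),f(103,366),.073),('PR',(305,225.9),f(515,378),.073)):
    print(n,*cross(t,tp,s,sp),'T',onz(t,*tp,z)[:2],'S',onz(s,*sp,z)[:2])
print(proj(s,[0.5465,0.0824,0.1318]),f(303,335))
E
```

```text
hL [0.52426265 0.12910494 0.06491949] 0.0002421105650995588 T [0.52779267 0.12903181] S [0.52917822 0.1312639 ]
hR [0.54312323 0.03976297 0.0648437 ] 0.004025903065448573 T [0.54448363 0.04058135] S [0.5506187  0.04066371]
FL [0.56419081 0.21856012 0.08391578] 0.0011584120719814503 T [0.56057835 0.21855074] S [0.56044362 0.21623149]
FR [ 0.61195829 -0.0233986   0.09231791] 0.005484799848312937 T [ 0.6124347 -0.0222442] S [ 0.62038008 -0.02324152]
BR [0.75193776 0.00654348 0.09153532] 0.003503912569045005 T [0.75315057 0.0072455 ] S [0.75886914 0.0070281 ]
PL [0.54711622 0.21260952 0.0708671 ] 0.004408028619953439 T [0.54332676 0.21359206] S [0.54747787 0.2108349 ]
PR [ 0.59575986 -0.0244546   0.0763611 ] 0.003186445538039098 T [ 0.59663797 -0.02390144] S [ 0.60148265 -0.0241382 ]
[[271.12504343 215.13363235]] (270.20000000000005, 216.6)
```

jog_arm([
  [11,7,0,0],
  [0,0,0,0],
  [0,0,-15,0],
  [0,0,-15,0],
  [0,0,-10,0],
  [0,0,-8,0],
  [0,0,-4,0],
  [0,0,0,0],
  [0,0,0,0],
  [0,0,0,0],
])

```text
clock: 3.53
tool_pos: [0.5579, 0.0897, 0.0803]
orientation: [180.0, 0.1, -168.0]
force: [0.8, -0.6, 0.4]
opening: 0.0005
```

```bash
python3 - <<'E'
from h import *
s=snap('side','side2.png');print(get_obs()['tool_pos'],get_obs()['force'])
cv2.imwrite('pics/s6.png',cv2.resize(s['image'][190:250,225:325,::-1],None,fx=8,fy=8,interpolation=2))
E
```

```text
[0.55785497 0.08970888 0.08026865] [ 0.38344363 -0.06925571 -0.16382473]
```

View pics/s6.png

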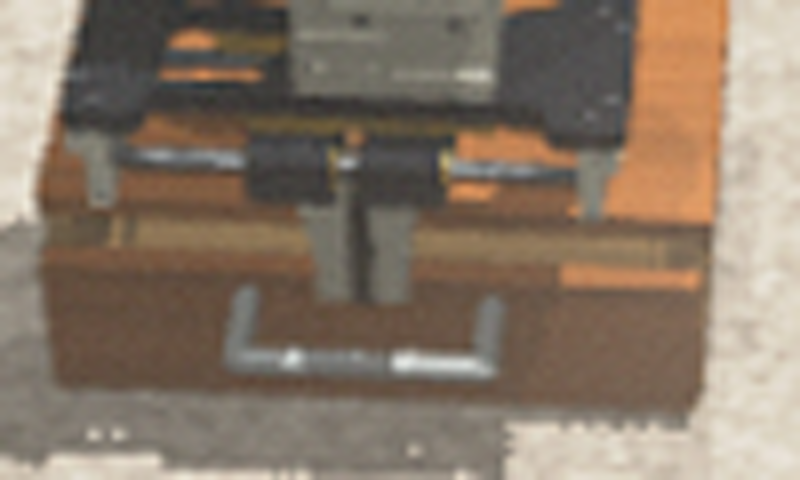

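```bash
python3 - <<'E'
from h import *
s=load('side2.png')
c,sn=np.cos(np.radians(12.5)),np.sin(np.radians(12.5))
u=np.array([c,sn,0])
tip=np.array([.5579,.0897,.0803])
print(proj(s,[tip-.0095*u]),'seen',225+362/8-.4,190+301/8-.4)
P=proj(s,[tip-.0095*u])[0]
seen=np.array([225+362/8-.44,190+301/8-.44]);d=seen-P
for x,y in ((240,359),(490,367)):
    q=np.array([225+x/8-.44,190+y/8-.44])
    print(onz(s,*q,.06),onz(s,*(q-d),.06))
E
```

```text
[[270.38151594 228.10272728]] seen 269.85 227.225
[0.53175965 0.13107505 0.06      ] [0.52845596 0.128172   0.06      ]
[0.55166998 0.04276213 0.06      ] [0.54832993 0.04002696 0.06      ]
```

jog_arm([
  [0,0,-8,0],
  [0,0,-8,0],
  [0,0,-8,0],
  [0,0,-8,0],
  [0,0,-3,0],
  [0,0,0,0],
  [-4,-1,0,0],
  [-4,-1,0,0],
  [-4,-1,0,0],
  [0,0,0,0],
])

```text
clock: 4.42
tool_pos: [0.5446, 0.0863, 0.0449]
orientation: [180.0, 0.0, -168.0]
force: [0.0, 0.8, 0.4]
opening: 0.0006
```

jog_arm([
  [-12,-2.7,0,0],
  [-12,-2.7,0,0],
  [-12,-2.7,0,0],
  [-12,-2.7,0,0],
  [-12,-2.7,0,0],
  [-12,-2.6,0,0],
  [-12,-2.6,0,0],
  [-12,-2.6,0,0],
  [-9,-2,0,0],
  [0,0,0,0],
])

```text
clock: 5.25
tool_pos: [0.4436, 0.0651, 0.0463]
orientation: [179.9, 0.5, -167.9]
force: [8.8, 2.2, -2.6]
opening: 0.0006
```

```bash
python3 - <<'E'
from h import *
s=snap('side','side3.png');t=snap('top','top3.png');print(get_obs()['tool_pos'],get_obs()['force'])
cv2.imwrite('pics/s7.png',cv2.resize(s['image'][150:290,190:350,::-1],None,fx=5,fy=4.2,interpolation=2))
E
```

```text
[0.44357985 0.06511685 0.04617638] [ 7.32868794  2.10847123 -0.53955645]
```

View pics/s7.png

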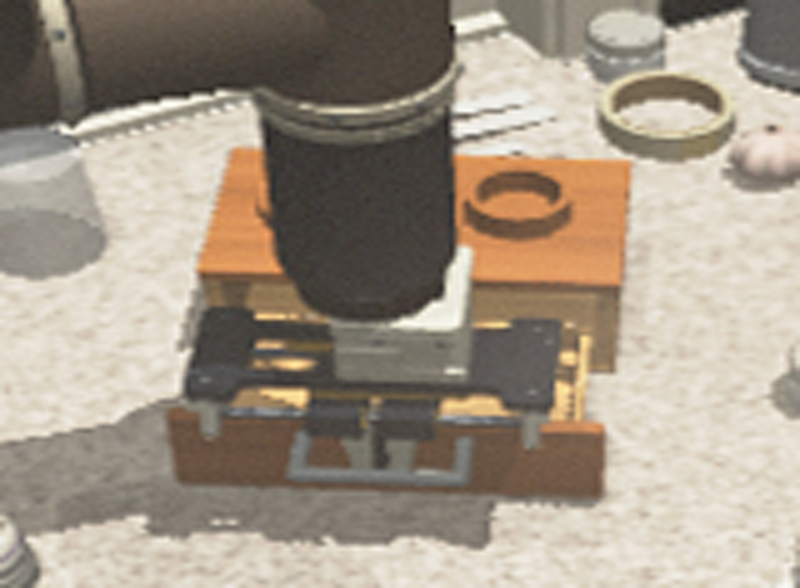

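jog_arm([
  [-4,-1,0,0],
  [-4,-1,0,0],
  [0,0,0,0],
  [0,0,0,0],
  [14,3,0,0],
  [0,0,0,0],
  [0,0,20,0],
  [0,0,30,0],
  [0,0,40,0],
  [0,0,40,0],
])

```text
clock: 6.18
tool_pos: [0.4447, 0.0633, 0.1755]
orientation: [-179.9, -0.2, -168.0]
force: [0.8, 0.2, -0.9]
opening: 0.0001
```

jog_arm([
  [0,0,40,0],
  [0,-40,20,0],
  [0,-40,0,0],
  [0,-40,0,0],
  [0,-40,0,0],
  [0,-40,0,0],
  [0,-20,0,0],
  [0,0,0,0],
  [0,0,0,0],
  [0,0,0,0],
], fingers=87)

```text
clock: 7.02
tool_pos: [0.4457, -0.1529, 0.233]
orientation: [180.0, -0.0, -168.0]
force: [-0.1, -0.1, -0.1]
opening: 0.0617
```

```bash
python3 - <<'E'
from h import *
s=snap('side','side4.png');t=snap('top','top4.png');print(get_obs()['tool_pos'],get_obs()['force'])
cv2.imwrite('pics/s8.png',cv2.resize(s['image'][150:290,190:350,::-1],None,fx=5,fy=4.2,interpolation=2))
E
```

```text
[ 0.44614932 -0.15225263  0.23320766] [ 0.20625081 -0.07991318 -0.41191032]
```

View pics/side4.png

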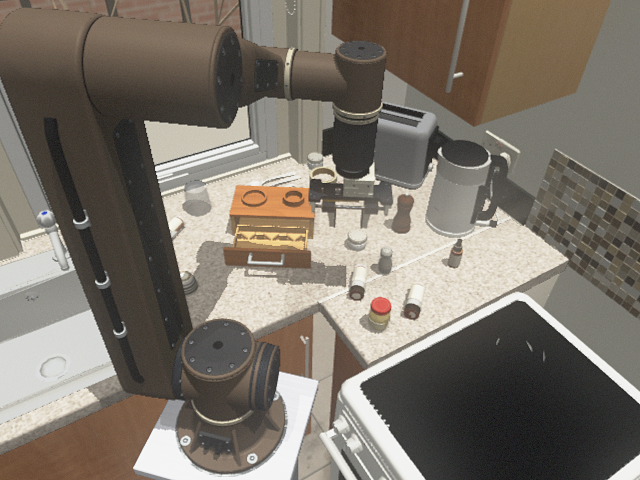

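View pics/top4.png

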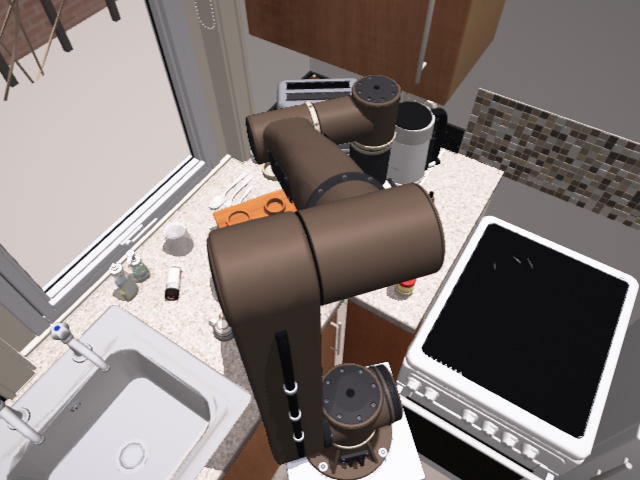

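View pics/s8.png

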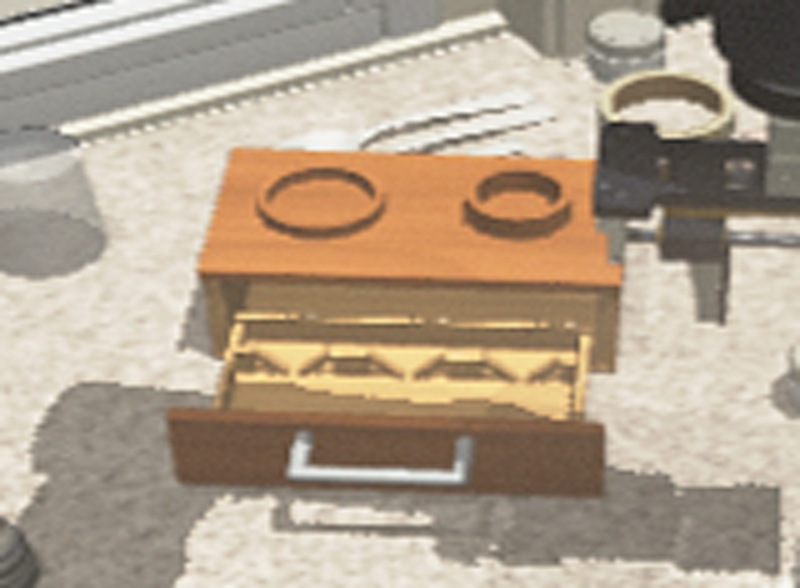

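```bash
python3 - <<'E'
from h import *
s=load('side4.png')
f=lambda x,y:(190+x/5-.4,150+y/4.2-.4)
a=np.radians(12.5);u=np.array([np.cos(a),np.sin(a),0])
g=lambda x,y,z:onz(s,*f(x,y),z).round(4)
hL,hR=g(295,472,.06),g(463,480,.06);print('handle',hL,hR,(hL+hR)/2,yaw(hL-hR)-90)
L,R=g(167,410,.073),g(605,425,.073);print('panel',L,R,(L+R)/2,np.linalg.norm(L-R),yaw(L-R)-90)
L,R=g(200,275,.088),g(620,285,.088);print('board',L,R,(L+R)/2,np.linalg.norm(L-R),yaw(L-R)-90)
for p in((296,378),(409,381),(523,384)): print('V',g(*p,.018),g(*p,.018)-.029*u)
c1=g(320,200,.1);c2=g(518,195,.108);print('collars',c1,c2,yaw(c1-c2)-90,np.linalg.norm(c1-c2))
print(proj(s,get_obs()['tool_pos']))
E
```

```text
handle [0.4211 0.1093 0.06  ] [0.4383 0.0186 0.06  ] [0.4297  0.06395 0.06   ] 10.737845763617742
panel [0.445  0.1921 0.073 ] [ 0.4956 -0.0462  0.073 ] [0.4703  0.07295 0.073  ] 0.24361291016692854 11.987984675714642
board [0.5635 0.2174 0.088 ] [ 0.6189 -0.0224  0.088 ] [0.5912 0.0975 0.088 ] 0.24611623270316813 13.00857605087117
V [0.5488 0.158  0.018 ] [0.52048742 0.15172325 0.018     ]
V [0.5636 0.0922 0.018 ] [0.53528742 0.08592325 0.018     ]
V [0.5787 0.0259 0.018 ] [0.55038742 0.01962325 0.018     ]
collars [0.6481 0.1724 0.1   ] [0.676  0.0561 0.108 ] 13.49014326687687 0.11986700963985046
[[347.64495996 225.17037527]]
```

jog_arm([
  [6,-12,0,-4],
  [6,-12,-10,-4.5],
  [6,-13,-30,0],
  [0,0,-40,0],
  [0,0,-40,0],
  [0,0,-35,0],
  [0,0,-30,0],
  [0,0,-20,0],
  [0,0,-12,0],
  [0,0,-8,0],
], fingers=87)

```text
clock: 7.95
tool_pos: [0.4637, -0.1889, 0.0065]
orientation: [180.0, -0.2, -176.4]
force: [-0.0, -0.7, 0.1]
opening: 0.0868
```

jog_arm([
  [0,0,0,0],
  [0,0,0,0],
  [0,0,0,0],
  [0,0,0,0],
  [0,0,0,0],
  [0,0,0,0],
  [0,0,0,0],
  [0,0,0,0],
  [0,0,0,0],
  [0,0,0,0],
], fingers=30)

```text
clock: 8.78
tool_pos: [0.4645, -0.1901, 0.0085]
orientation: [-180.0, 0.0, -176.5]
force: [-0.9, 0.2, 4.3]
opening: 0.0399
```

```bash
python3 - <<'E'
from h import *
s=snap('side','side5.png');print(get_obs()['tool_pos'],get_obs()['opening'])
cv2.imwrite('pics/s9.png',cv2.resize(s['image'][200:320,300:460,::-1],None,fx=5,fy=5,interpolation=2))
E
```

```text
[ 0.46457231 -0.19009851  0.00850266] 0.04035463014791799
```

View pics/s9.png

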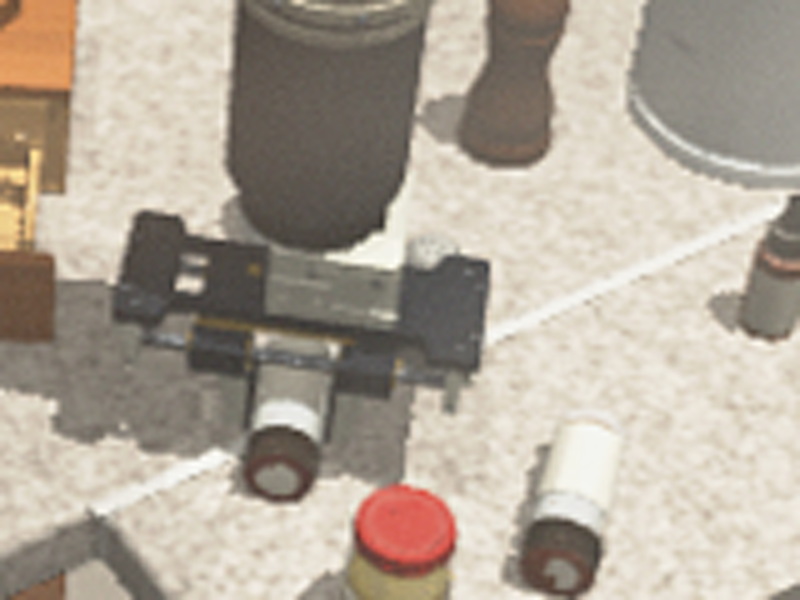

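```bash
python3 - <<'E'
from h import *
s=load('side4.png')
f=lambda x,y:(190+x/5-.4,150+y/4.2-.4)
a=np.radians(12.5);u=np.array([np.cos(a),np.sin(a)]);n=np.array([-u[1],u[0]])
m=np.array([.536,.0865])
for p,z in(((578,415),.036),((587,335),.042),((222,395),.036),((237,318),.042),((296,378),.018),((523,384),.018)):
    q=onz(s,*f(*p),z)[:2]-m;print(p,(q@u).round(4),(q@n).round(4))
s5=load('side5.png');print(onz(s5,300+278/5-.4,200+478/5-.4,.0205))
E
```

```text
(578, 415) -0.0205 -0.1036
(587, 335) 0.0558 -0.1052
(222, 395) -0.0109 0.1038
(237, 318) 0.0633 0.1053
(296, 378) 0.0279 0.067
(523, 384) 0.0286 -0.0684
[ 0.41419369 -0.192       0.0205    ]
```

jog_arm([
  [0,0,20,0],
  [0,0,40,0],
  [0,0,40,0],
  [8,32,10,2],
  [8,32,0,2],
  [8,32,0,2],
  [8,32,0,2],
  [8,32,0,1],
  [8,32,0,0],
  [8,32,0,0],
])

```text
clock: 9.67
tool_pos: [0.5201, 0.0355, 0.1179]
orientation: [180.0, -0.0, -167.5]
force: [-0.1, -0.3, -1.5]
opening: 0.0403
```

jog_arm([
  [8,32,0,0],
  [5,16,0,0],
  [1,4,0,0],
  [0,0,0,0],
  [0,0,-15,0],
  [0,0,-15,0],
  [0,0,-10,0],
  [0,0,0,0],
  [0,0,0,0],
  [0,0,0,0],
])

```text
clock: 10.5
tool_pos: [0.5347, 0.0855, 0.0788]
orientation: [-180.0, 0.0, -167.5]
force: [0.8, 0.4, -0.2]
opening: 0.0399
```

```bash
python3 - <<'E'
from h import *
s=snap('side','side6.png');print(get_obs()['tool_pos'],get_obs()['orientation'],get_obs()['opening'])
cv2.imwrite('pics/s10.png',cv2.resize(s['image'][160:280,200:340,::-1],None,fx=5,fy=5,interpolation=2))
E
```

```text
[0.53489209 0.08575182 0.07898656] [ 1.79994053e+02  6.34913855e-02 -1.67511103e+02] 0.0399575840233593
```

View pics/s10.png

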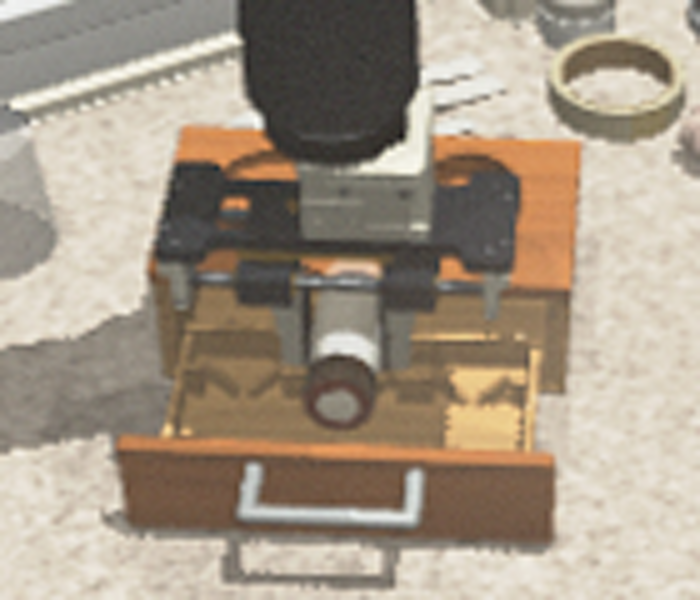

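jog_arm([
  [0,0,-12,0],
  [0,0,-12,0],
  [0,0,-8,0],
  [0,0,-5,0],
  [0,0,-3,0],
  [0,0,-2,0],
  [0,0,-1,0],
  [0,0,0,0],
  [0,0,0,0],
  [0,0,0,0],
])

```text
clock: 11.38
tool_pos: [0.5347, 0.086, 0.0356]
orientation: [180.0, 0.0, -167.5]
force: [0.3, -1.4, -0.0]
opening: 0.0402
```

jog_arm([
  [0,0,0,0],
  [0,0,0,0],
  [0,0,0,0],
  [0,0,0,0],
  [0,0,10,0],
  [0,0,25,0],
  [0,0,40,0],
  [0,0,40,0],
  [0,0,40,0],
  [0,0,20,0],
], fingers=47)

```text
clock: 12.22
tool_pos: [0.536, 0.0863, 0.2165]
orientation: [180.0, 0.4, -167.5]
force: [2.3, 0.7, 0.2]
opening: 0.0471
```

jog_arm([
  [-8,-36,0,-2],
  [-8,-36,0,-2],
  [-8,-36,0,-2],
  [-8,-36,0,-2],
  [-8,-36,0,-2],
  [-8,-36,0,-2],
  [-8,-36,0,-2],
  [-8,-36,0,-2.5],
  [-8,-36,0,0],
  [-8,-36,0,0],
], fingers=87)

```text
clock: 13.05
tool_pos: [0.4536, -0.2757, 0.2113]
orientation: [-180.0, 0.1, 176.0]
force: [0.2, -0.3, -0.1]
opening: 0.0868
```

jog_arm([
  [-8,-36,0,0],
  [-8,-36,0,0],
  [0,-2,-20,0],
  [0,0,-40,0],
  [0,0,-40,0],
  [0,0,-30,0],
  [0,0,0,0],
  [0,0,0,0],
  [0,0,0,0],
  [0,0,0,0],
])

```text
clock: 13.88
tool_pos: [0.4401, -0.3487, 0.0829]
orientation: [-179.9, 0.2, 176.0]
force: [-0.1, -0.0, -0.2]
opening: 0.0871
```

```bash
python3 - <<'E'
from h import *
s=snap('side','side7.png');t=snap('top','top7.png');print(get_obs()['tool_pos'],get_obs()['orientation'],get_obs()['opening'])
cv2.imwrite('pics/s11.png',cv2.resize(s['image'][230:330,340:480,::-1],None,fx=5.7,fy=6,interpolation=2))
E
```

```text
[ 0.43973799 -0.34845025  0.08245653] [-179.932537      0.20412616  176.03302152] 0.08700851966064992
```

View pics/s11.png

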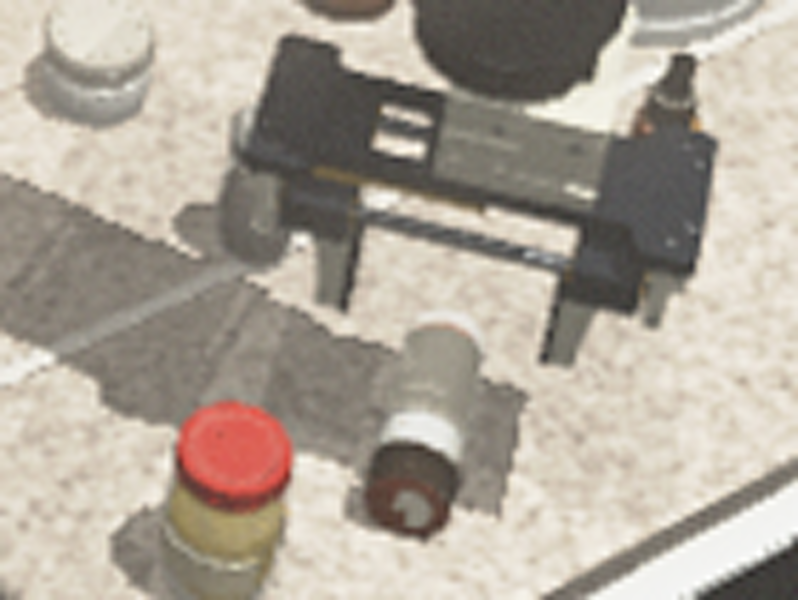

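View pics/top7.png

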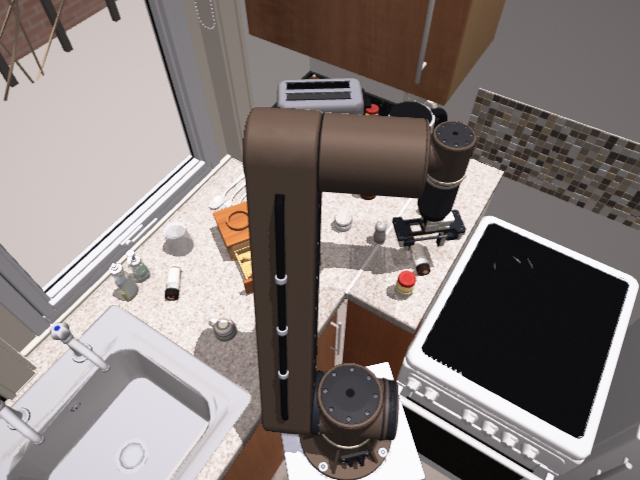

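jog_arm([
  [0,0,-20,0],
  [0,0,-20,0],
  [0,0,-15,0],
  [0,0,-10,0],
  [0,0,-4,0],
  [0,0,-1,0],
  [0,0,0,0],
  [0,0,0,0],
  [0,0,0,0],
  [0,0,0,0],
])

```text
clock: 14.82
tool_pos: [0.4389, -0.3482, 0.0109]
orientation: [-180.0, 0.1, 176.0]
force: [0.2, 0.1, 0.2]
opening: 0.087
```

jog_arm([
  [0,0,0,0],
  [0,0,0,0],
  [0,0,0,0],
  [0,0,0,0],
  [0,0,0,0],
  [0,0,0,0],
  [0,0,0,0],
  [0,0,0,0],
  [0,0,0,0],
  [0,0,0,0],
], fingers=30)

```text
clock: 15.65
tool_pos: [0.4384, -0.348, 0.0102]
orientation: [-180.0, 0.0, 176.0]
force: [-0.3, 0.7, -0.4]
opening: 0.04
```

```bash
python3 - <<'E'
from h import *
s=snap('side','side8.png');print(get_obs()['tool_pos'],get_obs()['orientation'],get_obs()['opening'])
cv2.imwrite('pics/s12.png',cv2.resize(s['image'][230:330,340:480,::-1],None,fx=5.7,fy=6,interpolation=2))
E
```

```text
[ 0.43837869 -0.3480388   0.01016018] [-1.79999539e+02 -3.44608656e-03  1.76007938e+02] 0.040188234486093224
```

View pics/s12.png

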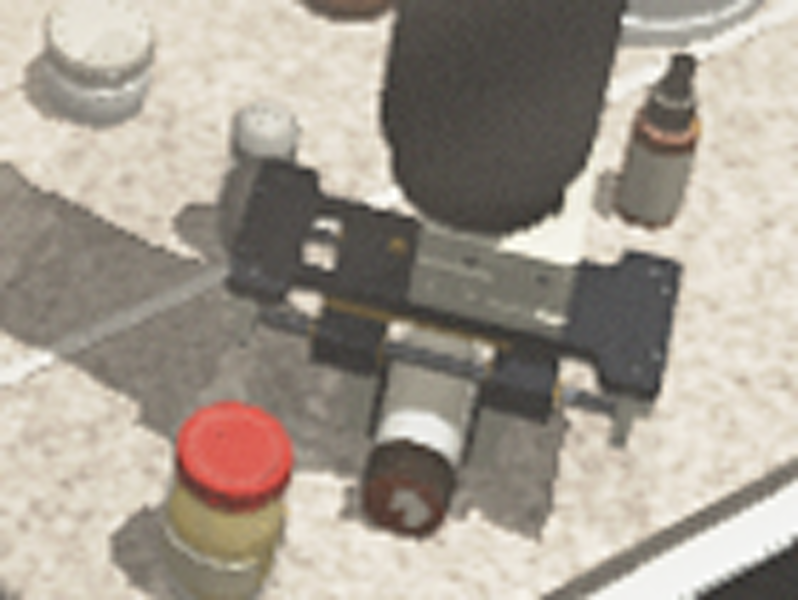

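```bash
python3 - <<'E'
from h import *
s=load('side8.png');print(onz(s,411.2,313.8,.0205))
a=np.radians(12.5);u=np.array([np.cos(a),np.sin(a)]);n=np.array([-u[1],u[0]])
m=np.array([.536,.0865]);print(m+.068*n,m-.068*n)
E
```

```text
[ 0.38952121 -0.34519143  0.0205    ]
[0.52128211 0.15288813] [0.55071789 0.02011187]
```

jog_arm([
  [0,0,20,0],
  [0,0,40,0],
  [0,0,40,0],
  [10,34,20,3],
  [10,34,0,3],
  [10,34,0,3],
  [10,34,0,3],
  [10,34,0,3],
  [10,34,0,1.5],
  [10,34,0,0],
])

```text
clock: 16.53
tool_pos: [0.5083, -0.1083, 0.1303]
orientation: [180.0, 0.0, -167.4]
force: [-0.2, -0.9, -1.0]
opening: 0.0401
```

jog_arm([
  [10,34,0,0],
  [10,34,0,0],
  [10,34,0,0],
  [6,20,0,0],
  [3,7.5,0,0],
  [0,4,0,0],
  [0,0,-20,0],
  [0,0,-20,0],
  [0,0,-10,0],
  [0,0,0,0],
])

```text
clock: 17.37
tool_pos: [0.5453, 0.022, 0.0779]
orientation: [-180.0, -0.3, -167.6]
force: [-0.8, 0.1, -1.3]
opening: 0.0401
```

```bash
python3 - <<'E'
from h import *
s=snap('side','side9.png');print(get_obs()['tool_pos'],get_obs()['orientation'],get_obs()['opening'])
cv2.imwrite('pics/s13.png',cv2.resize(s['image'][160:280,200:340,::-1],None,fx=5,fy=5,interpolation=2))
E
```

```text
[0.54634635 0.02229005 0.07933579] [-1.79969369e+02 -1.62029159e-01 -1.67551330e+02] 0.040126992611717864
```

View pics/s13.png

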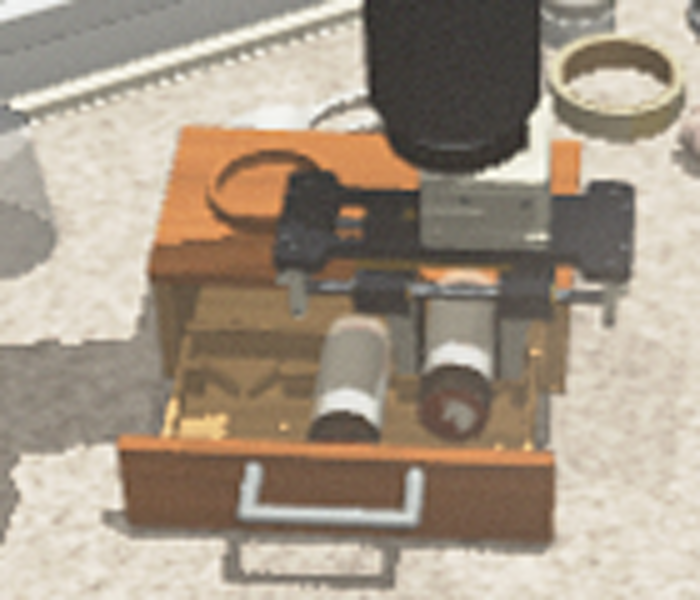

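jog_arm([
  [0,-2.5,0,0],
  [0,0,-12,0],
  [0,0,-12,0],
  [0,0,-8,0],
  [0,0,-5,0],
  [0,0,-3,0],
  [0,0,-1,0],
  [0,0,0,0],
  [0,0,0,0],
  [0,0,0,0],
])

```text
clock: 18.25
tool_pos: [0.5477, 0.0211, 0.0397]
orientation: [180.0, 0.0, -167.5]
force: [-0.1, 0.3, -0.9]
opening: 0.0399
```

jog_arm([
  [0,-1,-1,0],
  [0,0,-1,0],
  [0,0,0,0],
  [0,0,0,0],
  [0,0,0,0],
  [0,0,0,0],
  [0,0,0,0],
  [0,0,0,0],
  [0,0,0,0],
  [0,0,0,0],
])

```text
clock: 19.08
tool_pos: [0.5477, 0.0198, 0.0376]
orientation: [-180.0, 0.0, -167.5]
force: [0.4, -4.1, 6.5]
opening: 0.0399
```

jog_arm([
  [0,0,0,0],
  [0,0,0,0],
  [0,0,0,0],
  [0,0,0,0],
  [0,0,10,0],
  [0,0,25,0],
  [0,0,40,0],
  [0,0,40,0],
  [0,0,40,0],
  [0,0,20,0],
], fingers=46)

```text
clock: 19.92
tool_pos: [0.549, 0.0201, 0.2184]
orientation: [-180.0, 0.4, -167.5]
force: [1.0, 0.9, 0.2]
opening: 0.0461
```

```bash
python3 - <<'E'
from h import *
s=snap('side','side10.png');print(get_obs()['tool_pos'],get_obs()['orientation'],get_obs()['opening'])
cv2.imwrite('pics/s14.png',cv2.resize(s['image'][160:280,200:340,::-1],None,fx=5,fy=5,interpolation=2))
E
```

```text
[0.55040107 0.02042475 0.22090537] [-179.98356935    0.61620811 -167.42776602] 0.04588273902313514
```

View pics/s14.png

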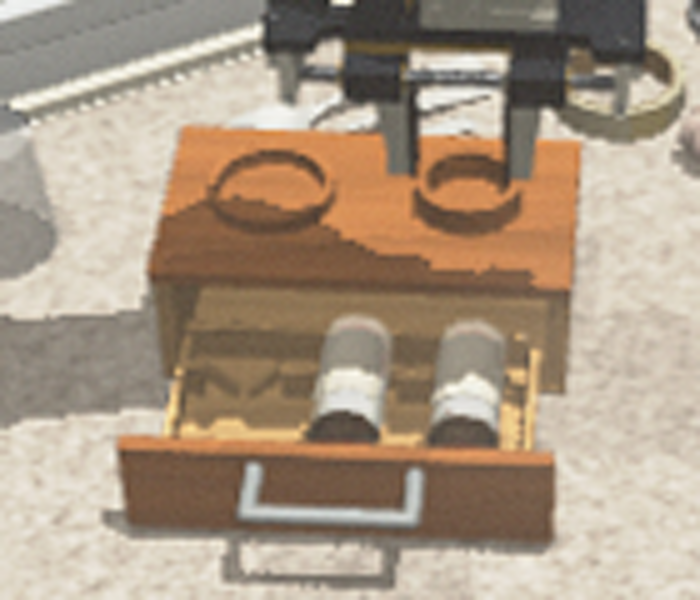

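jog_arm([
  [-5,36,0,-3],
  [-5,36,0,-3],
  [-5,36,0,-3],
  [-5,36,0,-3],
  [-5,36,0,-3],
  [-5,36,0,-3],
  [-5,36,0,-0.5],
  [-5,36,0,0],
  [-5,36,0,0],
  [-3,39,0,0],
], fingers=87)

```text
clock: 20.8
tool_pos: [0.4984, 0.3844, 0.213]
orientation: [180.0, -0.0, 174.0]
force: [1.0, -0.4, -0.2]
opening: 0.087
```

jog_arm([
  [0,0,-20,0],
  [0,0,-30,0],
  [0,0,-20,0],
  [0,0,-10,0],
  [0,0,0,0],
  [0,0,0,0],
  [0,0,0,0],
  [0,0,0,0],
  [0,0,0,0],
  [0,0,0,0],
])

```text
clock: 21.63
tool_pos: [0.4997, 0.3832, 0.1333]
orientation: [179.9, 0.0, 174.0]
force: [0.1, -0.2, -0.3]
opening: 0.0868
```

```bash
python3 - <<'E'
from h import *
s=snap('side','side11.png');t=snap('top','top11.png');print(get_obs()['tool_pos'],get_obs()['orientation'],get_obs()['opening'])
cv2.imwrite('pics/s15.png',cv2.resize(s['image'][150:270,90:230,::-1],None,fx=5,fy=5,interpolation=2))
cv2.imwrite('pics/t15.png',cv2.resize(t['image'][200:330,90:250,::-1],None,fx=5,fy=4.6,interpolation=2))
E
```

```text
[0.49956064 0.38305782 0.13277915] [1.79955916e+02 2.63684026e-02 1.73999455e+02] 0.08662561467577923
```

View pics/s15.png

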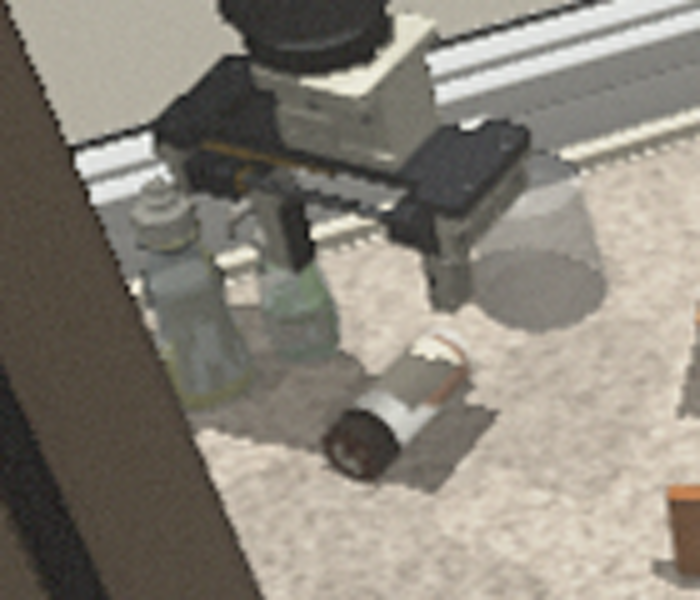

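View pics/t15.png

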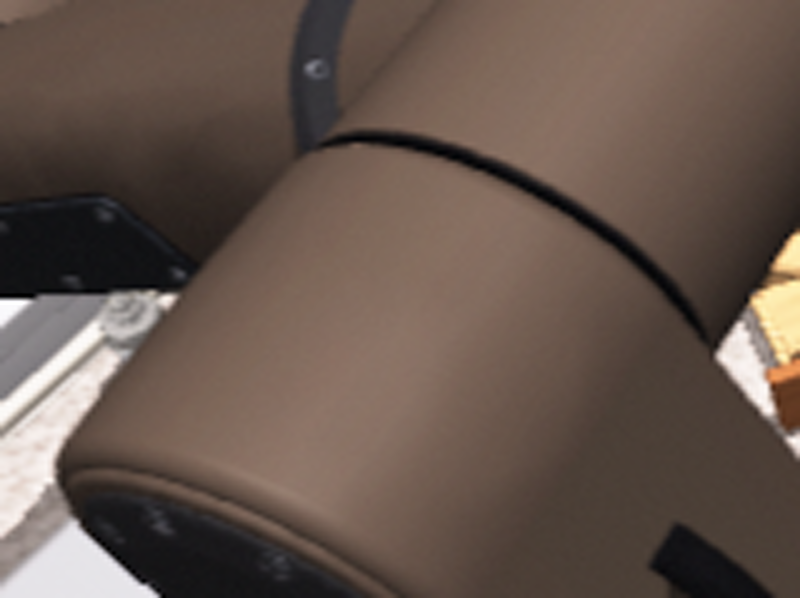

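```bash
python3 - <<'E'
from h import *
t=load('top0.png');s=load('side11.png')
f=lambda x,y:(90+x/5-.4,150+y/5-.4)
print('grey head',cross(t,(114,266),s,f(160,195)))
print('green head',cross(t,(131,253),s,f(262,195)))
print('grey right base',onz(s,*f(250,388),0),'grey bottom',onz(s,*f(195,408),0))
print('green bottom',onz(s,*f(300,362),0),'right',onz(s,*f(340,340),0),'left',onz(s,*f(262,350),0))
print('green right at z.075',onz(s,*f(325,285),.075), 'grey right at .09',onz(s,*f(220,275),.09))
c,sn=np.cos(np.radians(-6)),np.sin(np.radians(-6));u=np.array([c,sn]);n=np.array([-sn,c]);p=np.array([.4996,.383])
for a in(-1,1):
  for b in(-1,1): print(a,b,p+a*.039*u+b*.0965*n)
print('cap',onz(s,*f(350,448),.0205))
E
```

```text
grey head (array([0.51834168, 0.52467584, 0.15394382]), np.float64(0.002233961799489002))
green head (array([0.56642384, 0.48818787, 0.12985234]), np.float64(0.0058515102530640375))
grey right base [0.53084137 0.50966517 0.        ] grey bottom [0.50515432 0.53280178 0.        ]
green bottom [0.56137591 0.49180322 0.        ] right [0.58738909 0.47775296 0.        ] left [0.5655318  0.52009352 0.        ]
green right at z.075 [0.55470799 0.45541011 0.075     ] grey right at .09 [0.53060723 0.50802367 0.09      ]
-1 -1 [0.45072665 0.29110525]
-1 1 [0.47090064 0.48304797]
1 -1 [0.52829936 0.28295203]
1 1 [0.54847335 0.47489475]
cap [0.47791939 0.41133513 0.0205    ]
```

```bash
python3 - <<'E'
from h import *
s=load('side11.png');t=load('top0.png')
f=lambda x,y:(90+x/5-.4,150+y/5-.4)
g=lambda x,y:(145+x/10-.45,205+y/10-.45)
s0=load('side0.png')
# silhouette edge pts (10x crop s3): upper-left edge & lower-right edge
for ul,lr in(((200,215),(300,262)),((120,300),(252,345))): print(ul,lr)
cap=onz(s0,*g(150,355),.0205);print('cap face side0',cap)
ft=onz(s0,*g(352,130),.041);print('far top',ft)
mid=[((205+262)/2,(212+330)/2),((300+385)/2,(122+200)/2)]
P=[onz(s0,*g(*m),.0205) for m in mid];print(P,yaw(P[1]-P[0]))
h=lambda x,y:(150+x/10-.45,255+y/10-.45)
print('cap face top',onz(t,*h(216,418),.0205),'far top',onz(t,*h(250,110),.041),'near bottom',onz(t,*h(216,458),0))
print(cross(t,h(216,418),s0,g(150,355)))
E
```

```text
(200, 215) (300, 262)
(120, 300) (252, 345)
cap face side0 [0.47449896 0.40976702 0.0205    ]
far top [0.56345645 0.38357399 0.041     ]
[array([0.51508528, 0.40290643, 0.0205    ]), array([0.57048032, 0.39363965, 0.0205    ])] -9.496809462827018
cap face top [0.46940426 0.4055473  0.0205    ] far top [0.56161753 0.38611183 0.041     ] near bottom [0.46847967 0.41066963 0.        ]
(array([0.46368753, 0.40286229, 0.03102009]), np.float64(0.0016995780595435383))
```

jog_arm([
  [0,-1,-15,0],
  [0,0,-15,0],
  [0,0,-15,0],
  [0,0,-10,0],
  [0,0,-5,0],
  [0,0,-3,0],
  [0,0,0,0],
  [0,0,0,0],
  [0,0,0,0],
  [0,0,0,0],
])

```text
clock: 22.57
tool_pos: [0.4997, 0.3823, 0.07]
orientation: [179.9, 0.0, 174.0]
force: [-0.5, -0.3, 0.1]
opening: 0.0871
```

```bash
python3 - <<'E'
from h import *
s=snap('side','side12.png');print(get_obs()['tool_pos'],get_obs()['orientation'],get_obs()['force'])
cv2.imwrite('pics/s16.png',cv2.resize(s['image'][150:270,90:230,::-1],None,fx=5,fy=5,interpolation=2))
E
```

```text
[0.4996091  0.38227571 0.06986753] [1.79945675e+02 3.25254969e-02 1.74009385e+02] [ 0.33526494 -0.15244455 -0.73731221]
```

View pics/s16.png

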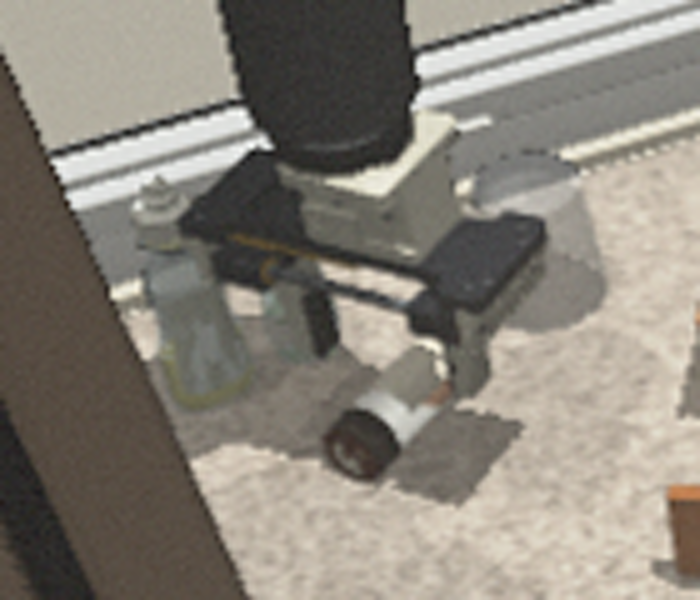

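jog_arm([
  [0,0,-10,0],
  [0,0,-10,0],
  [0,0,-10,0],
  [0,0,-10,0],
  [0,0,-10,0],
  [0,0,-5,0],
  [0,0,-3,0],
  [0,0,0,0],
  [0,0,0,0],
  [0,0,0,0],
])

```text
clock: 23.45
tool_pos: [0.4997, 0.3823, 0.0117]
orientation: [180.0, 0.0, 174.0]
force: [-0.3, -0.0, -0.3]
opening: 0.0867
```

jog_arm([
  [0,0,0,0],
  [0,0,0,0],
  [0,0,0,0],
  [0,0,0,0],
  [0,0,0,0],
  [0,0,0,0],
  [0,0,0,0],
  [0,0,0,0],
  [0,0,0,0],
  [0,0,0,0],
], fingers=30)

```text
clock: 24.28
tool_pos: [0.4993, 0.3819, 0.0111]
orientation: [-180.0, -0.0, 174.0]
force: [-0.7, -0.5, -0.0]
opening: 0.0401
```

```bash
python3 - <<'E'
from h import *
s=snap('side','side13.png');print(get_obs()['tool_pos'],get_obs()['orientation'],get_obs()['force'])
cv2.imwrite('pics/s17.png',cv2.resize(s['image'][150:270,90:230,::-1],None,fx=5,fy=5,interpolation=2))
E
```

```text
[0.49935821 0.38192904 0.01115171] [-1.79996114e+02 -3.68817995e-03  1.74004848e+02] [-1.14556978  0.43582881  0.542879  ]
```

View pics/s17.png

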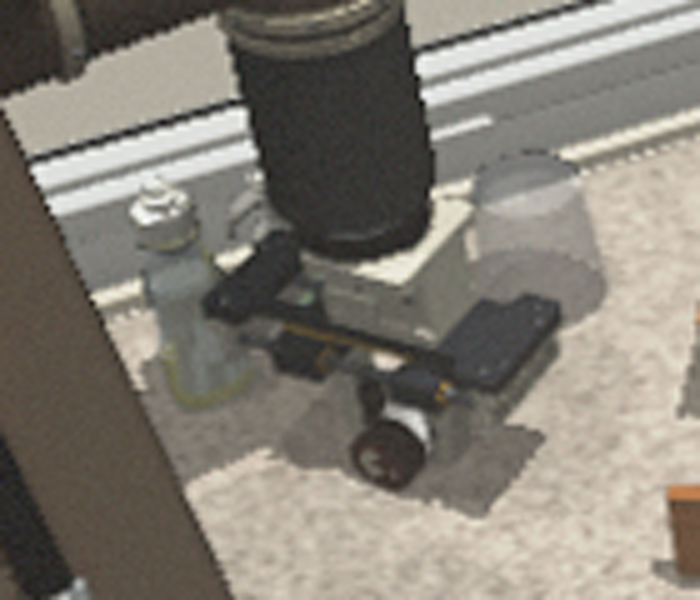

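```bash
python3 - <<'E'
from h import *
s=load('side13.png')
f=lambda x,y:(90+x/5-.4,150+y/5-.4)
c=onz(s,*f(378,461),.0205)[:2];a=np.radians(-6);d=np.array([np.cos(a),np.sin(a)])
print(c,(c-[.4994,.3819])@d)
E
```

```text
[0.4719613  0.39034515] -0.0281711465325862
```

jog_arm([
  [-2,-5,6,0],
  [-5,-15,10,0],
  [-8,-20,0,0],
  [-8,-20,0,0],
  [-5,-10,0,0],
  [0,0,-6,0],
  [0,0,-5,0],
  [0,0,-3,0],
  [0,0,-2,0],
  [0,0,0,0],
])

```text
clock: 25.17
tool_pos: [0.4716, 0.3125, 0.0111]
orientation: [-180.0, -0.0, 174.0]
force: [-0.3, -1.1, 2.9]
opening: 0.04
```

jog_arm([
  [0,0,0,0],
  [0,0,0,0],
  [0,0,0,0],
  [0,0,0,0],
  [4,-0.5,0,0],
  [4,-0.5,0,0],
  [4,-0.5,0,0],
  [4,-0.5,0,0],
  [4,0,0,0],
  [0,0,0,0],
], fingers=48)

```text
clock: 26.0
tool_pos: [0.4923, 0.31, 0.0112]
orientation: [180.0, 0.0, 174.0]
force: [-0.3, 0.8, 0.5]
opening: 0.0479
```

```bash
python3 - <<'E'
from h import *
s=snap('side','side14.png');print(get_obs()['tool_pos'],get_obs()['orientation'],get_obs()['force'])
cv2.imwrite('pics/s18.png',cv2.resize(s['image'][160:280,100:240,::-1],None,fx=5,fy=5,interpolation=2))
E
```

```text
[0.49187764 0.3098298  0.0110908 ] [1.79998699e+02 1.44666682e-03 1.73963428e+02] [-0.25394474 -0.06500224 -0.49490065]
```

View pics/s18.png

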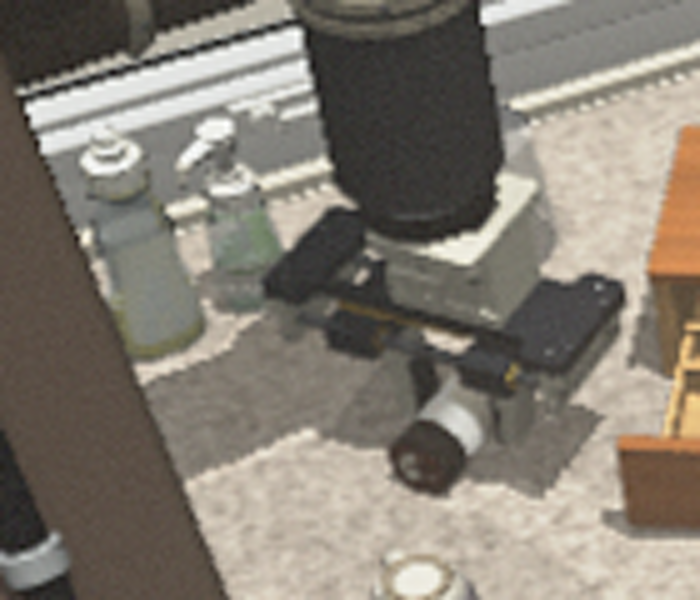

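```bash
python3 - <<'E'
from h import *
s=load('side14.png')
c=onz(s,183.2,253.2,.0205)[:2];a=np.radians(-6);d=np.array([np.cos(a),np.sin(a)])
print(c,(c-[.4919,.3098])@d)
E
```

```text
[0.44156161 0.31885472] -0.05100910985561361
```

jog_arm([
  [0,0,0,0],
  [0,0,0,0],
  [0,0,0,0],
  [0,0,0,0],
  [0,0,0,0],
  [0,0,0,0],
  [0,0,0,0],
  [0,0,0,0],
  [0,0,0,0],
  [0,0,0,0],
], fingers=30)

```text
clock: 26.88
tool_pos: [0.4914, 0.31, 0.0112]
orientation: [-180.0, -0.0, 174.0]
force: [-0.3, 0.1, -1.0]
opening: 0.0404
```

jog_arm([
  [0,0,20,0],
  [0,0,40,0],
  [0,0,40,0],
  [5,-28,15,3],
  [5,-28,0,3.5],
  [5,-28,0,4],
  [5,-28,0,4],
  [4,-26,0,3],
  [3,-15,0,1],
  [1,-4,0,0],
])

```text
clock: 27.72
tool_pos: [0.5193, 0.1506, 0.1263]
orientation: [-180.0, -0.0, -167.6]
force: [-0.6, 0.5, -1.5]
opening: 0.0404
```

jog_arm([
  [0,0,-20,0],
  [0,0,-15,0],
  [0,0,-5,0],
  [0,0,0,0],
  [0,0,0,0],
  [0,0,0,0],
  [0,0,0,0],
  [0,0,0,0],
  [0,0,0,0],
  [0,0,0,0],
])

```text
clock: 28.55
tool_pos: [0.5195, 0.1531, 0.0865]
orientation: [180.0, 0.0, -167.5]
force: [-0.2, 0.7, -0.9]
opening: 0.0401
```

```bash
python3 - <<'E'
from h import *
s=snap('side','side15.png');print(get_obs()['tool_pos'],get_obs()['orientation'],get_obs()['opening'])
cv2.imwrite('pics/s19.png',cv2.resize(s['image'][160:280,200:340,::-1],None,fx=5,fy=5,interpolation=2))
E
```

```text
[0.51948123 0.15305438 0.0864647 ] [ 1.79989587e+02  2.52995754e-02 -1.67492291e+02] 0.04029542320195369
```

View pics/s19.png

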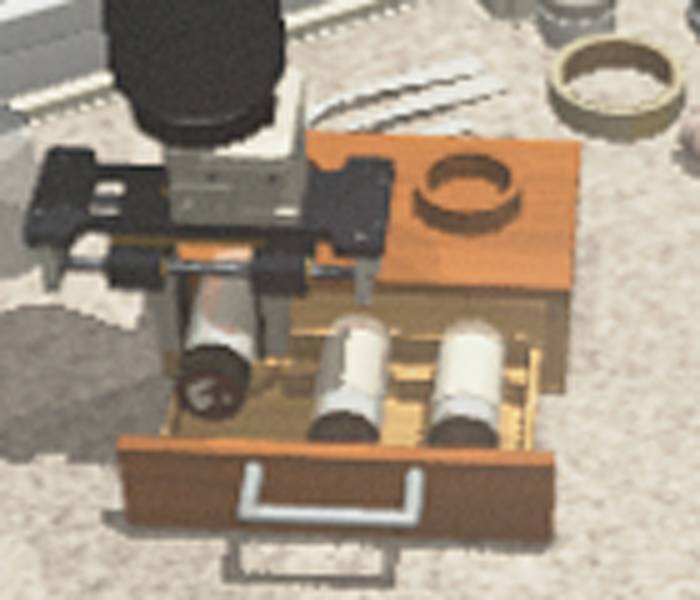

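jog_arm([
  [0,0,-15,0],
  [0,0,-12,0],
  [0,0,-10,0],
  [0,0,-5,0],
  [0,0,-3,0],
  [0,0,-2,0],
  [0,0,-1,0],
  [0,0,0,0],
  [0,0,0,0],
  [0,0,0,0],
])

```text
clock: 29.43
tool_pos: [0.5199, 0.153, 0.0389]
orientation: [180.0, 0.1, -167.5]
force: [0.6, -3.4, 3.1]
opening: 0.0403
```

jog_arm([
  [0,0,0,0],
  [0,0,0,0],
  [0,0,0,0],
  [0,0,0,0],
  [0,0,10,0],
  [0,0,25,0],
  [0,0,40,0],
  [0,0,40,0],
  [0,0,40,0],
  [0,0,20,0],
], fingers=46)

```text
clock: 30.27
tool_pos: [0.521, 0.1536, 0.2194]
orientation: [179.9, 0.4, -167.5]
force: [0.4, 0.6, 0.6]
opening: 0.0462
```

```bash
python3 - <<'E'
from h import *
s=snap('side','side16.png');print(get_obs()['tool_pos'],get_obs()['orientation'],get_obs()['opening'])
cv2.imwrite('pics/s20.png',cv2.resize(s['image'][160:280,200:340,::-1],None,fx=5,fy=5,interpolation=2))
E
```

```text
[0.5221945  0.15411053 0.2218805 ] [ 179.86239928    0.59926772 -167.43135559] 0.045815246071976054
```

View pics/s20.png

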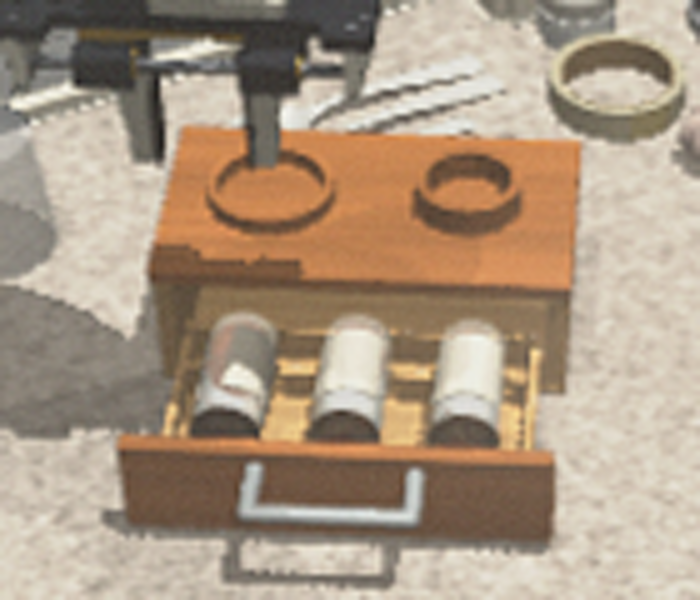

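View pics/side16.png

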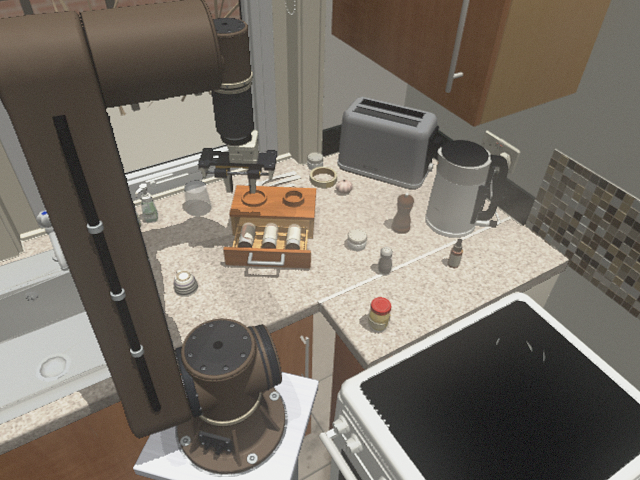

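```bash
python3 - <<'E'
from h import *
s=load('side16.png')
a=np.radians(12.5);u=np.array([np.cos(a),np.sin(a),0]);n=np.array([-u[1],u[0],0])
for k,w,seen in((.068,0,(244,313)),(0,0,(356,316)),(-.068,0,(470,319))):
    m=np.array([.536,.0865,.047])+k*n
    p=proj(s,[m+.0525*u+[0,0,.0205]])[0];q=(200+seen[0]/5-.4,160+seen[1]/5-.4);print(p,q,onz(s,*q,.0675)-m)
E
```

```text
[248.34523193 221.62022913] (248.4, 222.2) [0.04882611 0.01031401 0.0205    ]
[271.35386982 222.40702477] (270.8, 222.79999999999998) [0.0491321  0.01238279 0.0205    ]
[294.38070639 223.19444274] (293.6, 223.4) [0.04975187 0.01332012 0.0205    ]
```

jog_arm([
  [-16,-18,0,0],
  [-16,-18,0,0],
  [-16,-18,0,0],
  [-16,-18,0,0],
  [-10,-16,-15,0],
  [0,0,-25,0],
  [0,0,-35,0],
  [0,0,-30,0],
  [0,0,-20,0],
  [0,0,-5,0],
], fingers=0)

```text
clock: 31.15
tool_pos: [0.4434, 0.0639, 0.0807]
orientation: [-179.9, -0.3, -167.5]
force: [-0.0, -0.7, 1.3]
opening: 0.0011
```

```bash
python3 - <<'E'
from h import *
s=snap('side','side17.png');print(get_obs()['tool_pos'],get_obs()['opening'])
cv2.imwrite('pics/s21.png',cv2.resize(s['image'][160:280,200:340,::-1],None,fx=5,fy=5,interpolation=2))
E
```

```text
[0.44397945 0.06417099 0.08144074] 0.00047779211115838474
```

View pics/s21.png

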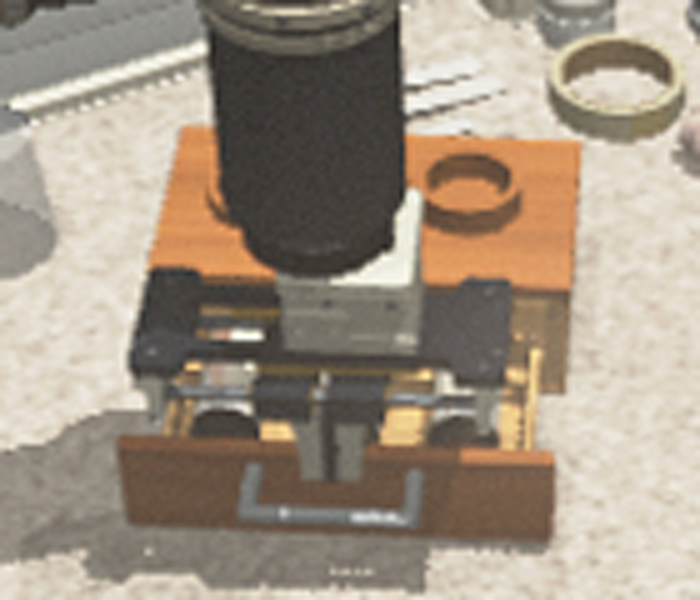

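jog_arm([
  [4,1,0,0],
  [0,0,0,0],
  [0,0,-8,0],
  [0,0,-8,0],
  [0,0,-8,0],
  [0,0,-8,0],
  [0,0,-2,0],
  [0,0,0,0],
  [0,0,0,0],
  [0,0,0,0],
])

```text
clock: 32.03
tool_pos: [0.4496, 0.0661, 0.0493]
orientation: [-180.0, 0.0, -167.5]
force: [0.0, -0.1, 1.2]
opening: 0.0003
```

jog_arm([
  [3,0.7,0,0],
  [5,1.1,0,0],
  [7,1.5,0,0],
  [9,2,0,0],
  [10,2.2,0,0],
  [10,2.2,0,0],
  [10,2.2,0,0],
  [10,2.2,0,0],
  [10,2.2,0,0],
  [10,2.2,0,0],
])

```text
clock: 32.87
tool_pos: [0.5344, 0.0845, 0.049]
orientation: [-180.0, -0.0, -167.5]
force: [-1.1, -1.9, 0.5]
opening: 0.0007
```

jog_arm([
  [9,2,0,0],
  [7,1.5,0,0],
  [5,1.1,0,0],
  [4,0.9,0,0],
  [3,0.7,0,0],
  [3,0.7,0,0],
  [3,0.7,0,0],
  [2,0.4,0,0],
  [0,0,0,0],
  [0,0,0,0],
])

```text
clock: 33.7
tool_pos: [0.5699, 0.0928, 0.0494]
orientation: [180.0, 0.1, -167.5]
force: [-0.5, 0.1, 0.2]
opening: 0.0003
```

jog_arm([
  [2,0.4,0,0],
  [2,0.4,0,0],
  [2,0.4,0,0],
  [1,0.2,0,0],
  [1,0.2,0,0],
  [0,0,0,0],
  [0,0,0,0],
  [0,0,0,0],
  [0,0,0,0],
  [0,0,0,0],
])

```text
clock: 34.53
tool_pos: [0.5735, 0.0928, 0.0484]
orientation: [-180.0, -0.4, -167.6]
force: [-13.0, -0.3, 8.8]
opening: 0.0003
```

jog_arm([
  [2,0.4,0,0],
  [0,0,0,0],
  [0,0,0,0],
  [0,0,0,0],
  [0,0,0,0],
  [0,0,0,0],
  [0,0,0,0],
  [0,0,0,0],
  [0,0,0,0],
  [0,0,0,0],
])

```text
clock: 35.37
tool_pos: [0.5735, 0.0925, 0.0481]
orientation: [-180.0, -0.6, -167.6]
force: [-19.7, -0.0, 11.9]
opening: 0.0004
```

```bash
python3 - <<'E'
from h import *
s=snap('side','side18.png');print(get_obs()['tool_pos'],get_obs()['force'])
cv2.imwrite('pics/s22.png',cv2.resize(s['image'][160:280,200:340,::-1],None,fx=5,fy=5,interpolation=2))
E
```

```text
[0.57350641 0.09256723 0.04812463] [-18.41559228  -0.62499337  11.63042629]
```

View pics/s22.png

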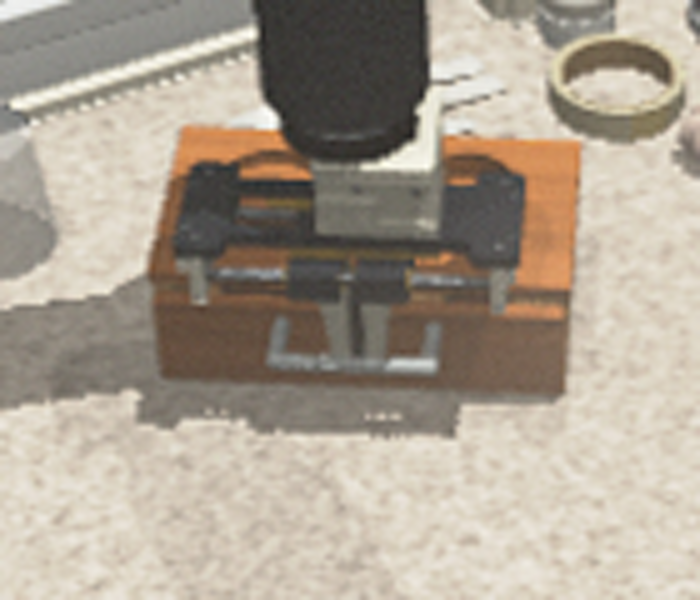

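jog_arm([
  [-7,-1.5,0,0],
  [-7,-1,0,0],
  [0,0,0,0],
  [0,0,0,0],
  [0,0,15,0],
  [0,0,35,0],
  [0,0,40,0],
  [0,0,40,0],
  [0,0,40,0],
  [0,0,0,0],
])

```text
clock: 36.25
tool_pos: [0.57, 0.093, 0.2286]
orientation: [180.0, 0.8, -167.4]
force: [1.4, 0.4, 0.8]
opening: 0.0007
```

jog_arm([
  [-4,-36,0,0],
  [-4,-36,0,0],
  [-4,-36,0,0],
  [-4,-36,0,0],
  [-4,-36,0,0],
  [0,-36,0,0],
  [0,-36,0,0],
  [0,-36,0,0],
  [0,-36,0,0],
  [0,-36,0,0],
], fingers=87)

```text
clock: 37.08
tool_pos: [0.5457, -0.27, 0.2195]
orientation: [-180.0, 0.1, -167.5]
force: [1.0, 0.7, 0.1]
opening: 0.0614
```

```bash
python3 - <<'E'
from h import *
s=snap('side','side19.png');t=snap('top','top19.png');print(get_obs()['tool_pos'],get_obs()['orientation'])
cv2.imwrite('pics/s23.png',cv2.resize(s['image'][150:270,220:360,::-1],None,fx=5,fy=5,interpolation=2))
E
```

```text
[ 0.54527042 -0.27254653  0.21870314] [-1.79954732e+02 -3.19165238e-02 -1.67730786e+02]
```

View pics/side19.png

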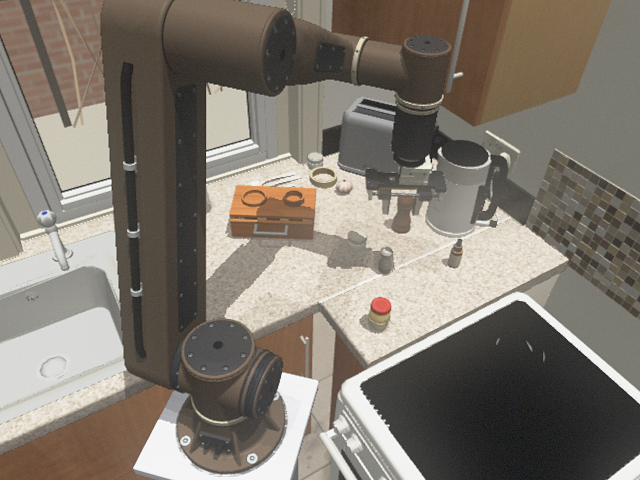

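View pics/top19.png

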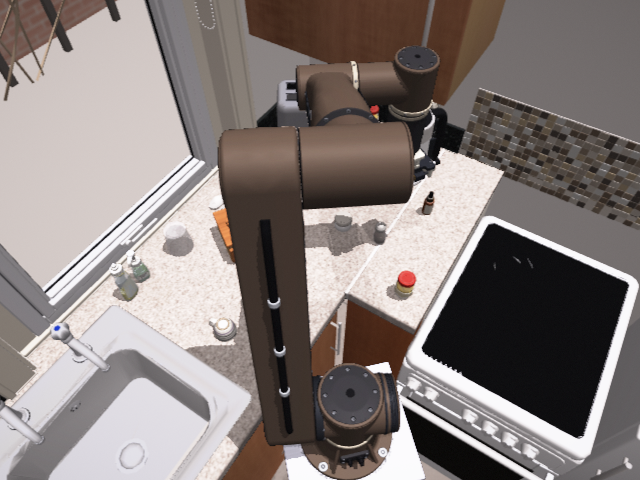

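View pics/s23.png

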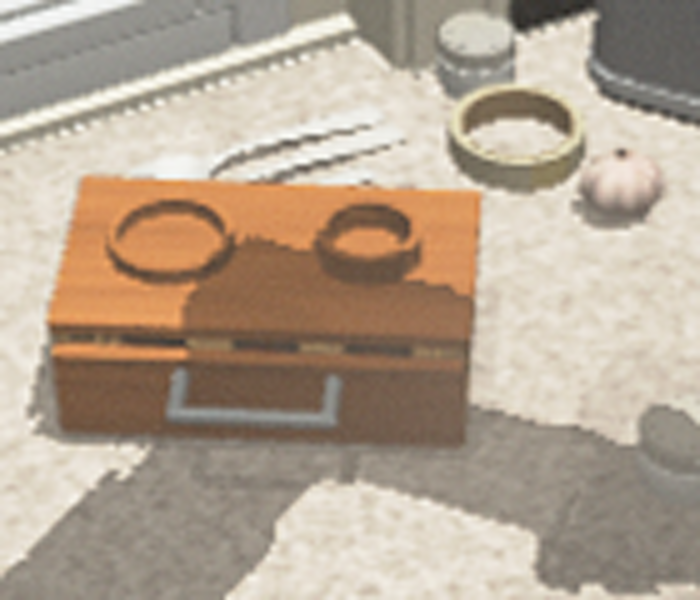

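```bash
python3 - <<'E'
from h import *
s=load('side19.png')
cv2.imwrite('pics/s24.png',cv2.resize(s['image'][205:245,225:320,::-1],None,fx=8,fy=12,interpolation=2))
s1=load('side18.png')
E
```

```text
(no output)
```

View pics/s24.png

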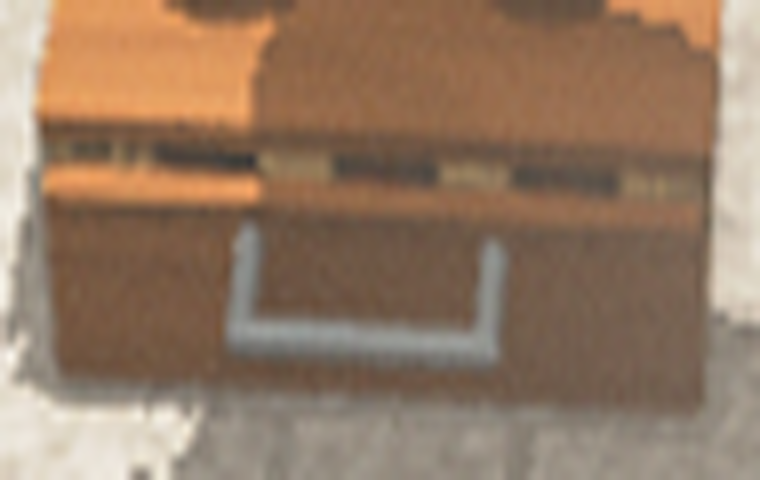

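```bash
python3 - <<'E'
from h import *
s=load('side19.png')
f=lambda x,y:(225+x/8-.44,205+y/12-.46)
a=np.radians(12.5);u=np.array([np.cos(a),np.sin(a)])
for x,yb,yp,yr in((60,122,205,170),(380,137,217,190),(690,152,230,205)):
    b=onz(s,*f(x,yb),.088)[:2]@u;p=onz(s,*f(x,yp),.073)[:2]@u;r=onz(s,*f(x,yr),.073)[:2]@u
    print('board-panelfront',(b-p).round(4),'panel thickness seen',(r-p).round(4))
b=onz(s,*f(370,137),.088)[:2]@u;h=onz(s,*f(365,342),.06)[:2]@u;print('board-bar',b-h)
# same for initial side1
E
```

```text
board-panelfront 0.0136 panel thickness seen 0.0131
board-panelfront 0.0125 panel thickness seen 0.0101
board-panelfront 0.0117 panel thickness seen 0.0094
board-bar 0.0437416377873181
```

```bash
python3 - <<'E'
from h import *
s=load('side19.png');t=load('top19.png')
a=cv2.resize(s['image'][220:280,335:405,::-1],None,fx=7,fy=7,interpolation=2)
b=cv2.resize(t['image'][205:265,320:390,::-1],None,fx=7,fy=7,interpolation=2)
cv2.imwrite('pics/c1.png',np.hstack([a[:,:395],b[:,:395]]))
cv2.imwrite('pics/c1.png',np.vstack([a,b])[:840:1]) if 0 else None
E
```

```text
(no output)
```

View pics/c1.png

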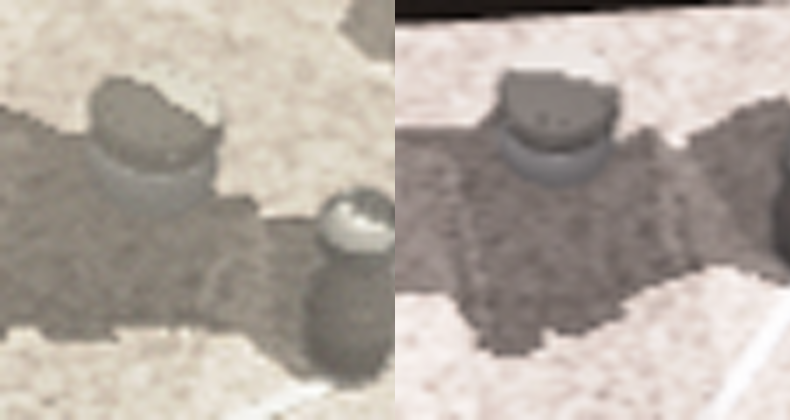

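```bash
python3 - <<'E'
from h import *
s=load('side19.png');t=load('top19.png');s0=load('side0.png')
print(onz(s,356.6,237,.046),onz(t,343,218.6,.046),cross(s,(356.6,237),t,(343,218.6)))
# shaker: side top dome; width mid
print('timer bottom near edge',onz(s,335+150/7,220+215/7,0), onz(t,320+(558-395)/7,205+187/7,0))
E
```

```text
[ 0.61504382 -0.15440136  0.046     ] [ 0.61862915 -0.15215797  0.046     ] (array([ 0.6237158 , -0.15353535,  0.03863897]), np.float64(0.0009486400037176434))
timer bottom near edge [ 0.60570906 -0.1589263   0.        ] [ 0.60053688 -0.15014567  0.        ]
```

```bash
python3 - <<'E'
from h import *
print(get_obs()['joint_pos'])
E
```

```text
[-8.18369854e+00  1.47361487e+01 -8.65434775e+00  5.83573446e-02
 -6.66236004e+01 -6.95702358e+01]
```

jog_arm([
  [9,14,0,7],
  [9,14,0,7],
  [9,14,0,7],
  [9,14,0,7],
  [9,14,0,7],
  [9,14,0,7],
  [9,14,0,7],
  [9,14,0,7],
  [2,5,0,7],
  [0,0,0,7],
])

```text
clock: 38.02
tool_pos: [0.6206, -0.1494, 0.219]
orientation: [-180.0, 0.0, -97.1]
force: [-0.7, -0.8, 0.6]
opening: 0.0867
```

jog_arm([
  [0,0,0,7],
  [0,0,0,7],
  [0,0,-20,6],
  [0,0,-30,0],
  [0,0,-30,0],
  [0,0,-25,0],
  [0,0,-10,0],
  [0,0,0,0],
  [0,0,0,0],
  [0,0,0,0],
])

```text
clock: 38.85
tool_pos: [0.6208, -0.1511, 0.1061]
orientation: [-179.9, -0.1, -77.5]
force: [-0.1, -1.1, 0.2]
opening: 0.0869
```

```bash
python3 - <<'E'
from h import *
s=snap('side','side20.png');t=snap('top','top20.png');print(get_obs()['tool_pos'],get_obs()['orientation'])
cv2.imwrite('pics/s25.png',cv2.resize(s['image'][190:290,300:420,::-1],None,fx=6,fy=6,interpolation=2))
E
```

```text
[ 0.6206241  -0.15105268  0.10615665] [-1.79826075e+02 -4.45100626e-02 -7.74815752e+01]
```

View pics/s25.png

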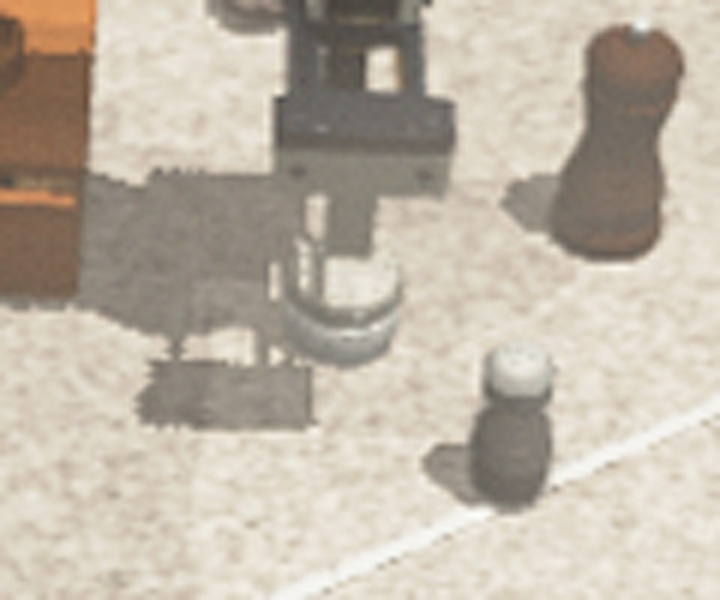

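View pics/top20.png

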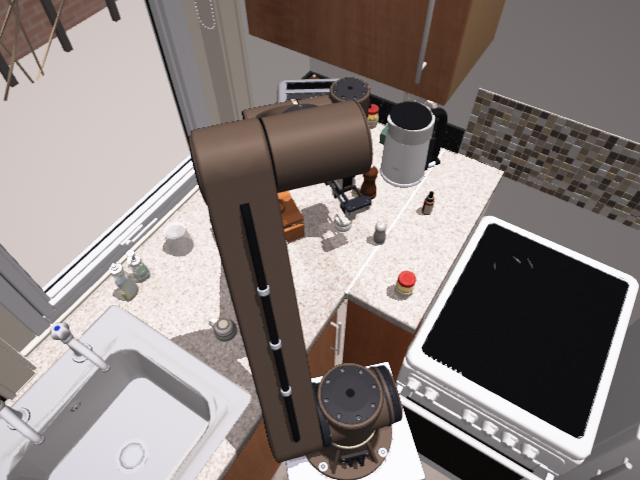

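```bash
python3 - <<'E'
from h import *
s=load('side20.png');g=lambda x,y:(300+x/6-.4,190+y/6-.4)
u=np.array([.976,.216,0])
tp=np.array([.6206,-.151,.106])
print('front tip pred',proj(s,[tp-.054*u]),'seen',g(350,254))
print('timer top c pred',proj(s,[[.6206,-.151,.046]]),'timer horiz edges',g(283,310),g(403,300))
print(onz(s,*g(343,300),.035))
# shaker
print('shaker dome top',onz(s,*g(519,342),.09),'axis base near',onz(s,*g(508,510),0), 'mid', onz(s,*g(511,450),.03))
E
```

```text
front tip pred [[357.70241449 232.60549876]] seen (357.93333333333334, 231.93333333333334)
timer top c pred [[355.83168089 235.5674293 ]] timer horiz edges (346.7666666666667, 241.26666666666665) (366.7666666666667, 239.6)
[ 0.61604795 -0.15547011  0.035     ]
shaker dome top [ 0.54975971 -0.24713916  0.09      ] axis base near [ 0.53024207 -0.2545804   0.        ] mid [ 0.54005727 -0.25130199  0.03      ]
```

jog_arm([
  [0,-2.5,-10,0],
  [0,0,-20,0],
  [0,0,-20,0],
  [0,0,-15,0],
  [0,0,-13,0],
  [0,0,-7,0],
  [0,0,-3,0],
  [0,0,0,0],
  [0,0,0,0],
  [0,0,0,0],
])

```text
clock: 39.78
tool_pos: [0.6201, -0.1536, 0.0172]
orientation: [-179.9, -0.0, -77.5]
force: [-0.7, -0.7, 0.0]
opening: 0.0867
```

jog_arm([
  [0,0,0,0],
  [0,0,0,0],
  [0,0,0,0],
  [0,0,0,0],
  [0,0,0,0],
  [0,0,0,0],
  [0,0,0,0],
  [0,0,0,0],
  [0,0,0,0],
  [0,0,0,0],
], fingers=48)

```text
clock: 40.62
tool_pos: [0.6199, -0.1535, 0.0166]
orientation: [-179.9, -0.0, -77.5]
force: [1.7, 1.0, 3.7]
opening: 0.0559
```

```bash
python3 - <<'E'
from h import *
s=snap('side','side21.png');print(get_obs()['tool_pos'],get_obs()['orientation'],get_obs()['opening'],get_obs()['force'])
cv2.imwrite('pics/s26.png',cv2.resize(s['image'][190:290,300:420,::-1],None,fx=6,fy=6,interpolation=2))
E
```

```text
[ 0.61987482 -0.15351859  0.01656372] [-1.79947086e+02 -1.62203929e-02 -7.74821479e+01] 0.056248645444363726 [1.70504366 0.56377099 4.39364519]
```

View pics/s26.png

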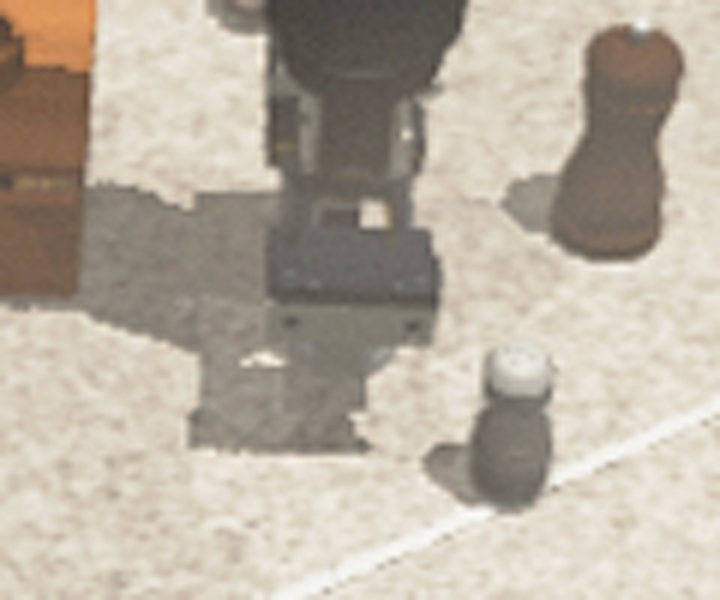

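jog_arm([
  [0,0,20,0],
  [0,0,40,0],
  [0,0,40,0],
  [3,34,30,0],
  [3,35,0,0],
  [3,35,0,0],
  [3,35,0,0],
  [3,35,0,0],
  [3,35,0,0],
  [3,35,0,0],
])

```text
clock: 41.5
tool_pos: [0.6387, 0.0889, 0.1426]
orientation: [179.8, -0.0, -77.5]
force: [-0.1, 0.2, -0.9]
opening: 0.0561
```

jog_arm([
  [3,35,0,0],
  [3,30,0,0],
  [1,13,0,0],
  [0,4,0,0],
  [0,0,0,0],
  [0,0,0,0],
  [0,0,0,0],
  [0,0,0,0],
  [0,0,0,0],
  [0,0,0,0],
])

```text
clock: 42.33
tool_pos: [0.6472, 0.1688, 0.1439]
orientation: [-180.0, 0.0, -77.6]
force: [0.8, -0.2, -1.4]
opening: 0.0558
```

```bash
python3 - <<'E'
from h import *
s=snap('side','side22.png');print(get_obs()['tool_pos'],get_obs()['orientation'],get_obs()['opening'],get_obs()['force'])
cv2.imwrite('pics/s27.png',cv2.resize(s['image'][130:250,210:350,::-1],None,fx=5,fy=5,interpolation=2))
E
```

```text
[0.64717576 0.16898251 0.14383019] [-1.79994626e+02  2.38849631e-03 -7.75418694e+01] 0.05608738377893935 [-0.16262947 -0.24015687 -1.20665489]
```

View pics/s27.png

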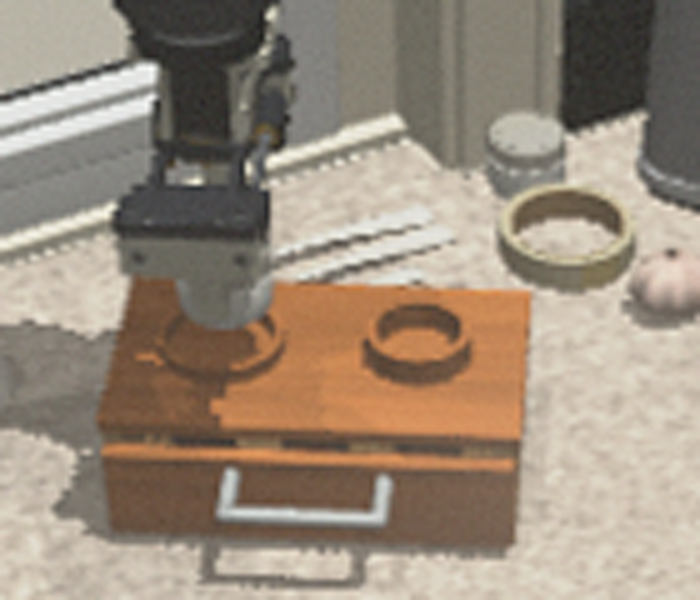

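```bash
python3 - <<'E'
from h import *
s=load('side19.png');s2=load('side22.png')
g=lambda x,y:(220+x/5-.4,150+y/5-.4);g2=lambda x,y:(210+x/5-.4,130+y/5-.4)
o=ray(s,320,240)[0]
def vd(p): d=(p-o)[:2];return np.r_[d/np.linalg.norm(d),0]
for n,back,front,zt,r in(('wide',(171,199),(169,285),.1,.0385),('narrow',(368,204),(366,285),.108,.032)):
    b=onz(s,*g(*back),zt);f=onz(s,*g(*front),.088)
    print(n,b-r*vd(b),f+r*vd(f),np.linalg.norm(b-f))
f=onz(s2,*g2(225,330),.127);print('timer',f+.0285*vd(f))
L=onz(s2,*g2(177,310),.127);R=onz(s2,*g2(274,305),.127);print('L,R',L,R)
E
```

```text
wide [0.64940021 0.17018179 0.1       ] [0.65495744 0.17839376 0.088     ] 0.06999003028350491
narrow [0.67212738 0.05464343 0.108     ] [0.68157917 0.05971196 0.088     ] 0.05713699729107866
timer [0.65040296 0.16964235 0.127     ]
L,R [0.63460381 0.19263706 0.127     ] [0.65474149 0.13890825 0.127     ]
```

jog_arm([
  [0,3,0,0],
  [0,0,-8,0],
  [0,0,-7,0],
  [0,0,-4,0],
  [0,0,0,0],
  [0,0,0,0],
  [0,0,0,0],
  [0,0,0,0],
  [0,0,0,0],
  [0,0,0,0],
])

```text
clock: 43.22
tool_pos: [0.6473, 0.1727, 0.125]
orientation: [-180.0, 0.0, -77.5]
force: [0.1, 0.0, -1.4]
opening: 0.0561
```

```bash
python3 - <<'E'
from h import *
s=snap('side','side23.png');print(get_obs()['tool_pos'],get_obs()['force'])
cv2.imwrite('pics/s28.png',cv2.resize(s['image'][170:230,220:320,::-1],None,fx=8,fy=8,interpolation=2))
E
```

```text
[0.64721984 0.17266819 0.12494521] [-0.70537179 -0.79564826 -0.95853025]
```

View pics/s28.png

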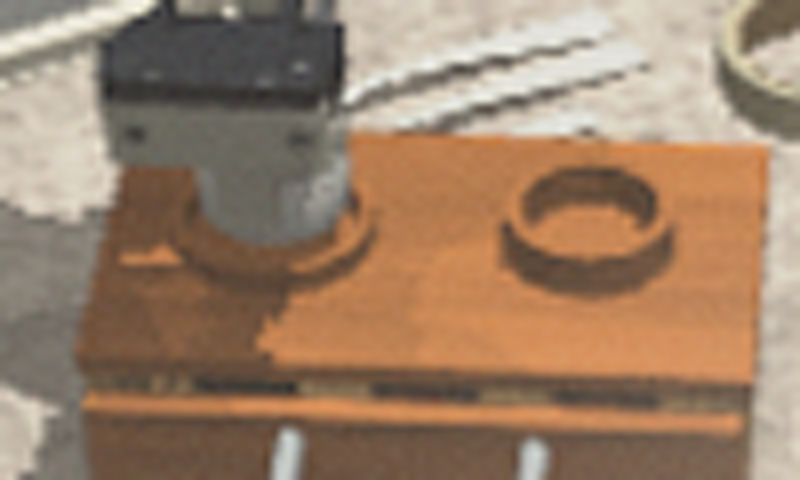

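```bash
python3 - <<'E'
from h import *
s=load('side23.png')
g=lambda x,y:np.array((220+x/8-.44,170+y/8-.44))
inv=lambda p:((p[0]+.44-220)*8,(p[1]+.44-170)*8)
o=ray(s,320,240)[0]
def vd(p): d=(np.array(p)-o)[:2];return np.r_[d/np.linalg.norm(d),0]
T=np.array([.6472,.1727,.108]);C=np.array([.647,.172,.1])
print('timer front bottom pred',inv(proj(s,[T-.0285*vd(T)])[0]),'seen (277,247)')
for dx in(0,.003,.006):
  c=C+[dx,0,0]
  print(dx,'rim outer front top',inv(proj(s,[c-.0385*vd(c)])[0]),'inner front top',inv(proj(s,[c-.0325*vd(c)])[0]),'outer front base',inv(proj(s,[c-.0385*vd(c)-[0,0,.012]])[0]))
E
```

```text
timer front bottom pred (np.float64(273.14956623627995), np.float64(252.72074567230902)) seen (277,247)
0 rim outer front top (np.float64(277.5203663005018), np.float64(287.0766711690003)) inner front top (np.float64(276.6828801757956), np.float64(276.97489518616203)) outer front base (np.float64(279.6071425190821), np.float64(312.2474116320807))
0.003 rim outer front top (np.float64(280.1314470776513), np.float64(282.1772149947915)) inner front top (np.float64(279.30249353012687), np.float64(272.1020887678792)) outer front base (np.float64(282.20167985852686), np.float64(307.33888617493335))
0.006 rim outer front top (np.float64(282.7357099755259), np.float64(277.2912409183616)) inner front top (np.float64(281.9152184842251), np.float64(267.2426702071689)) outer front base (np.float64(284.789480464186), np.float64(302.44379667142357))
```

jog_arm([
  [1.5,0.5,0,0],
  [0,0,-3,0],
  [0,0,-3,0],
  [0,0,-2,0],
  [0,0,-2,0],
  [0,0,-2,0],
  [0,0,-1,0],
  [0,0,0,0],
  [0,0,0,0],
  [0,0,0,0],
])

```text
clock: 44.1
tool_pos: [0.6495, 0.1738, 0.112]
orientation: [-179.9, 0.0, -77.5]
force: [2.6, 2.8, 0.1]
opening: 0.0564
```

```bash
python3 - <<'E'
from h import *
s=snap('side','side24.png');print(get_obs()['tool_pos'],get_obs()['force'])
cv2.imwrite('pics/s29.png',cv2.resize(s['image'][180:220,225:285,::-1],None,fx=12,fy=12,interpolation=2))
E
```

```text
[0.64947952 0.17378987 0.11198564] [3.1772508  3.11556731 0.07142712]
```

View pics/s29.png

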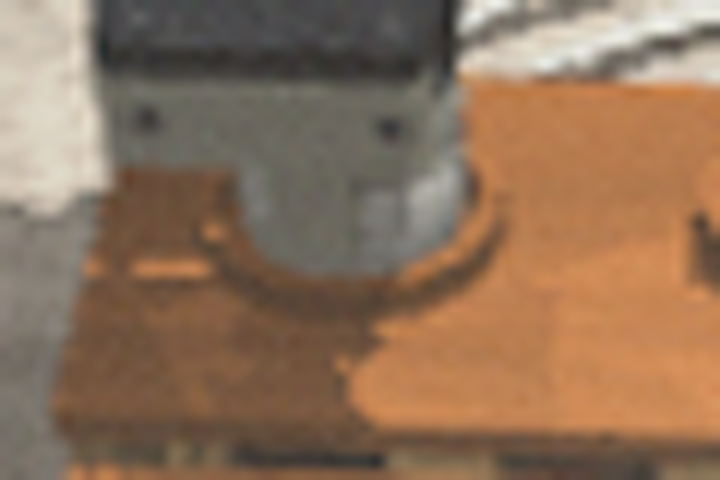

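jog_arm([
  [1,1,0,0],
  [1,1,0,0],
  [0,0,-2,0],
  [0,0,-2,0],
  [0,0,-1,0],
  [0,0,0,0],
  [0,0,0,0],
  [0,0,0,0],
  [0,0,0,0],
  [0,0,0,0],
])

```text
clock: 44.98
tool_pos: [0.6507, 0.1751, 0.1068]
orientation: [-180.0, 0.0, -77.5]
force: [-0.2, -1.3, -1.4]
opening: 0.0566
```

jog_arm([
  [0,0,-1.5,0],
  [0,0,0,0],
  [0,0,0,0],
  [0,0,0,0],
  [0,0,0,0],
  [0,0,0,0],
  [0,0,0,0],
  [0,0,0,0],
  [0,0,0,0],
  [0,0,0,0],
])

```text
clock: 45.82
tool_pos: [0.6506, 0.1751, 0.1052]
orientation: [-180.0, 0.0, -77.5]
force: [0.1, -0.0, -2.0]
opening: 0.0556
```

jog_arm([
  [0,0,0,0],
  [0,0,0,0],
  [0,0,0,0],
  [0,0,0,0],
  [0,0,5,0],
  [0,0,20,0],
  [0,0,35,0],
  [0,0,40,0],
  [0,0,20,0],
  [0,0,0,0],
], fingers=70)

```text
clock: 46.65
tool_pos: [0.6534, 0.1759, 0.2325]
orientation: [-179.4, 0.1, -77.5]
force: [0.9, -0.5, -0.2]
opening: 0.0697
```

```bash
python3 - <<'E'
from h import *
s=snap('side','side25.png');print(get_obs()['tool_pos'],get_obs()['force'])
cv2.imwrite('pics/s30.png',cv2.resize(s['image'][140:240,220:330,::-1],None,fx=6,fy=6,interpolation=2))
E
```

```text
[0.6521169  0.17573957 0.22940753] [ 0.19511146  0.17669425 -0.20800276]
```

View pics/s30.png

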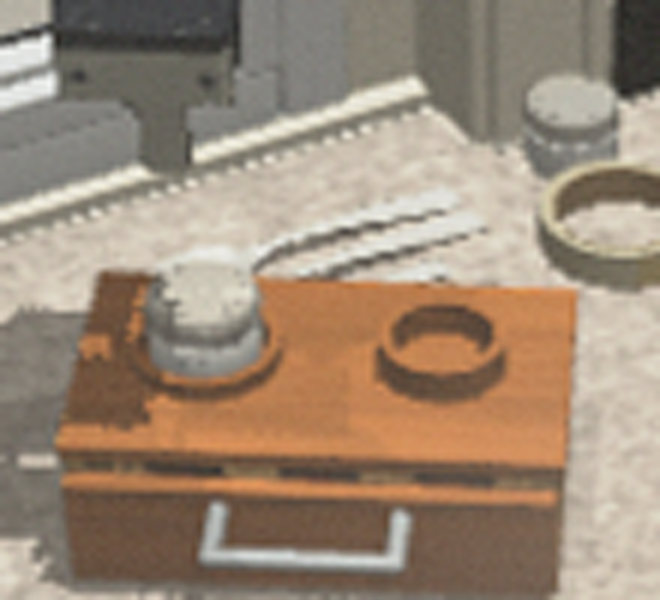

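```bash
python3 - <<'E'
from h import *
s=load('side25.png');t=snap('top','top25.png')
a=cv2.resize(s['image'][235:285,365:405,::-1],None,fx=9,fy=9,interpolation=2)
b=cv2.resize(t['image'][205:255,360:400,::-1],None,fx=9,fy=9,interpolation=2)
cv2.imwrite('pics/c2.png',np.hstack([a,b]))
E
```

```text
(no output)
```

View pics/c2.png

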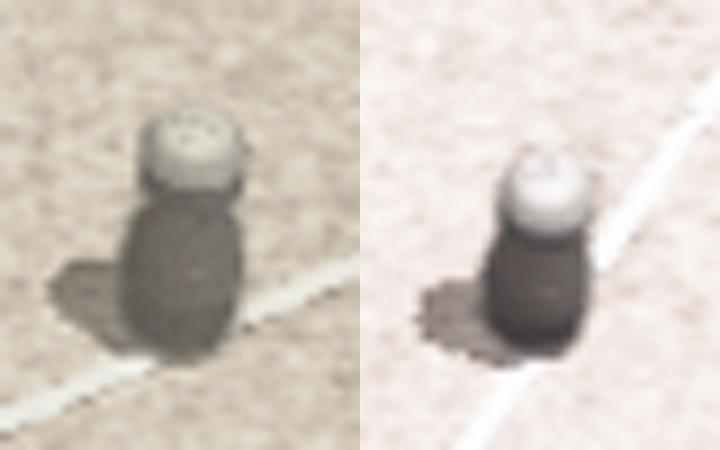

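```bash
python3 - <<'E'
from h import *
s=load('side25.png');t=load('top25.png')
a=lambda x,y:(365+x/9-.44,235+y/9-.44);b=lambda x,y:(360+x/9-.44,205+y/9-.44)
print(onz(s,*a(189,130),.089),onz(t,*b(184,165),.089),cross(s,a(189,130),t,b(184,165)))
for im,f,p in((s,a,(179,362)),(t,b,(173,357))):
    q=onz(im,*f(*p),0);o=ray(im,320,240)[0];d=(q-o)[:2];d/=np.linalg.norm(d);print('base centre',q[:2]+.022*d)
E
```

```text
[ 0.5408802 -0.2471227  0.089    ] [ 0.54426447 -0.24871282  0.089     ] (array([ 0.54313438, -0.24781505,  0.08853929]), np.float64(0.0028564813430428724))
base centre [ 0.55164413 -0.2541311 ]
base centre [ 0.54676794 -0.25732985]
```

jog_arm([
  [-9,-36,0,0],
  [-9,-36,0,0],
  [-9,-36,0,0],
  [-9,-36,0,0],
  [-9,-36,0,0],
  [-9,-36,0,0],
  [-9,-36,0,0],
  [-9,-36,0,0],
  [-9,-36,0,0],
  [-9,-36,0,0],
], fingers=87)

```text
clock: 47.58
tool_pos: [0.5592, -0.1864, 0.2242]
orientation: [179.9, 0.0, -77.5]
force: [0.3, -0.3, -0.0]
opening: 0.0873
```

jog_arm([
  [-9,-36,0,0],
  [-7,-30,0,0],
  [0,0,-15,0],
  [0,0,-35,0],
  [0,0,-35,0],
  [0,0,-15,0],
  [0,0,0,0],
  [0,0,0,0],
  [0,0,0,0],
  [0,0,0,0],
])

```text
clock: 48.42
tool_pos: [0.5457, -0.251, 0.1268]
orientation: [-179.9, -0.1, -77.5]
force: [-0.3, 0.7, 0.6]
opening: 0.0872
```

```bash
python3 - <<'E'
from h import *
s=snap('side','side26.png');t=snap('top','top26.png');print(get_obs()['tool_pos'],get_obs()['orientation'])
cv2.imwrite('pics/s31.png',cv2.resize(s['image'][190:290,320:440,::-1],None,fx=6,fy=6,interpolation=2))
P=get_obs()['tool_pos'].copy()
for z in(.09,.03,0): print(z,proj(s,[[P[0],P[1],z]]),proj(t,[[P[0],P[1],z]]))
E
```

```text
[ 0.54551895 -0.2509161   0.12668413] [-1.79867615e+02 -5.46692857e-02 -7.74779428e+01]
0.09 [[387.22406485 247.8713161 ]] [[380.60570146 222.25166713]]
0.03 [[384.93091786 263.24782817]] [[378.75708689 233.88744403]]
0 [[383.83110085 270.62256242]] [[377.87574431 239.43489883]]
```

View pics/s31.png

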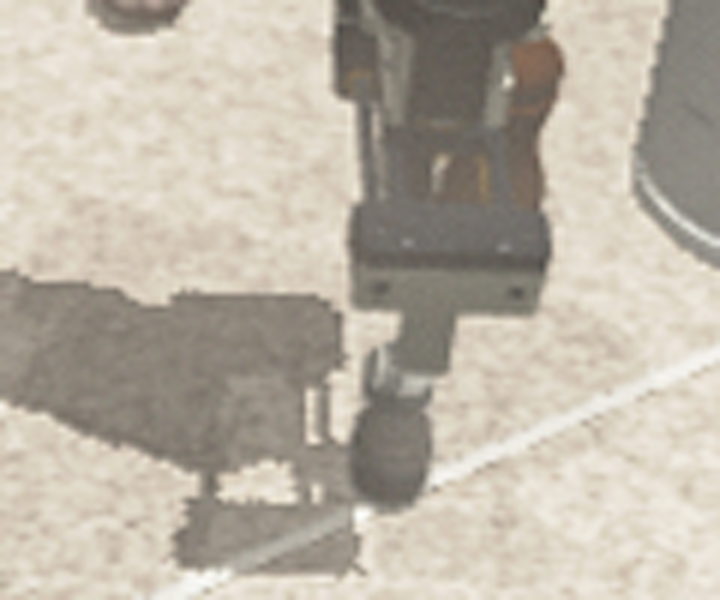

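jog_arm([
  [0,0,-10,0],
  [0,0,-20,0],
  [0,0,-20,0],
  [0,0,-20,0],
  [0,0,-12,0],
  [0,0,-7,0],
  [0,0,-3,0],
  [0,0,0,0],
  [0,0,0,0],
  [0,0,0,0],
])

```text
clock: 49.35
tool_pos: [0.5453, -0.251, 0.0342]
orientation: [-179.9, -0.0, -77.5]
force: [0.1, 0.3, 0.3]
opening: 0.0872
```

jog_arm([
  [0,0,0,0],
  [0,0,0,0],
  [0,0,0,0],
  [0,0,0,0],
  [0,0,0,0],
  [0,0,0,0],
  [0,0,0,0],
  [0,0,0,0],
  [0,0,0,0],
  [0,0,0,0],
], fingers=35)

```text
clock: 50.18
tool_pos: [0.5445, -0.2509, 0.0331]
orientation: [180.0, 0.0, -77.5]
force: [0.1, -0.5, -0.9]
opening: 0.0395
```

```bash
python3 - <<'E'
from h import *
s=snap('side','side27.png');t=snap('top','top27.png');print(get_obs()['tool_pos'],get_obs()['opening'])
a=cv2.resize(s['image'][205:285,345:425,::-1],None,fx=5,fy=7,interpolation=2)
b=cv2.resize(t['image'][165:245,340:420,::-1],None,fx=5,fy=7,interpolation=2)
cv2.imwrite('pics/c3.png',np.hstack([a,b]))
E
```

```text
[ 0.54448073 -0.25087034  0.03312482] 0.03955319838596066
```

View pics/c3.png

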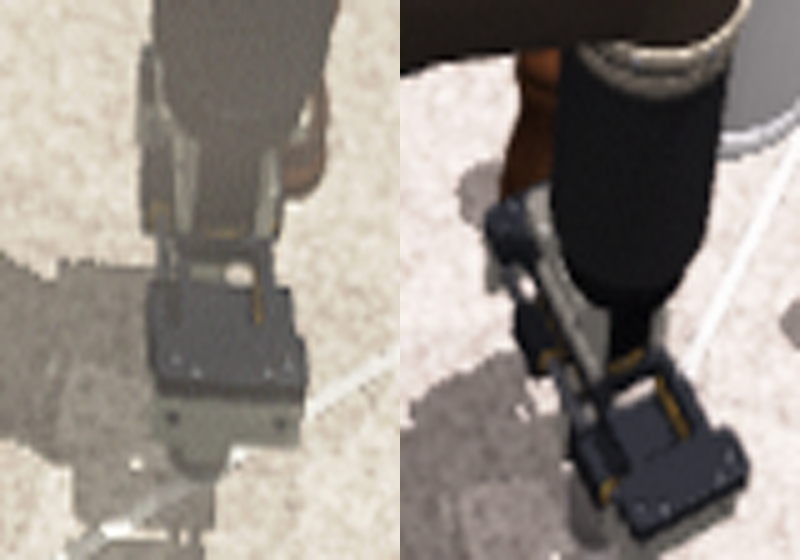

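jog_arm([
  [0,0,5,0],
  [0,0,10,0],
  [0,0,20,0],
  [0,0,35,0],
  [0,0,40,0],
  [0,0,15,0],
  [0,0,0,0],
  [0,0,0,0],
  [0,0,0,0],
  [0,0,0,0],
])

```text
clock: 51.12
tool_pos: [0.5438, -0.2506, 0.1572]
orientation: [179.9, 0.1, -77.5]
force: [-0.3, -0.0, -1.8]
opening: 0.0396
```

```bash
python3 - <<'E'
from h import *
s=snap('side','side28.png');t=snap('top','top28.png');print(get_obs()['tool_pos'],get_obs()['opening'],get_obs()['force'])
a=cv2.resize(s['image'][190:270,345:425,::-1],None,fx=5,fy=7,interpolation=2)
b=cv2.resize(t['image'][150:230,340:420,::-1],None,fx=5,fy=7,interpolation=2)
cv2.imwrite('pics/c4.png',np.hstack([a,b]))
E
```

```text
[ 0.54395185 -0.25072881  0.15700024] 0.03938954785209508 [ 0.76177743  0.60636499 -2.01578103]
```

View pics/c4.png

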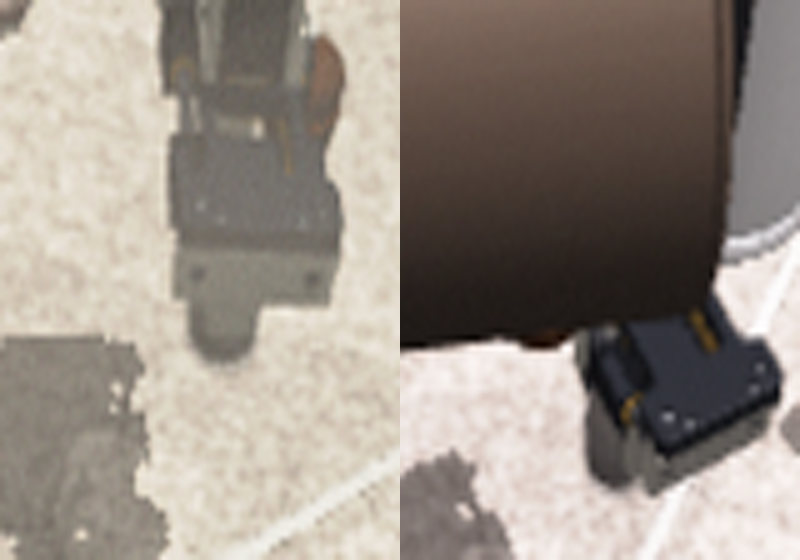

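```bash
python3 - <<'E'
from h import *
s=load('side28.png');t=load('top28.png')
P=np.array([.544,-.2507,.157])
q=onz(s,345+224/5-.4,190+361/7-.43,.124);o=ray(s,320,240)[0];d=(q-o)[:2];d/=np.linalg.norm(d);print('S bottom c',q[:2]+.022*d)
q=onz(t,340+(612-400)/5-.4,150+490/7-.43,.124);o=ray(t,320,240)[0];d=(q-o)[:2];d/=np.linalg.norm(d);print('T bottom c',q[:2]+.022*d)
print(proj(s,[[.544,-.2507,.135]]),345+224/5-.4)
E
```

```text
S bottom c [ 0.55865018 -0.25340295]
T bottom c [ 0.54976046 -0.25598967]
[[388.86719725 236.10572165]] 389.40000000000003
```

jog_arm([
  [7,17,0,0],
  [15,35,0,0],
  [15,35,0,0],
  [15,35,0,0],
  [15,35,0,0],
  [15,35,0,0],
  [15,35,0,0],
  [15,35,0,0],
  [12,28,0,0],
  [5,13,0,0],
])

```text
clock: 52.05
tool_pos: [0.6746, 0.0557, 0.1567]
orientation: [179.9, -0.0, -77.3]
force: [0.8, -0.3, 0.0]
opening: 0.0393
```

jog_arm([
  [2,5,0,0],
  [0.5,3,-5,0],
  [0,0,-7,0],
  [0,0,0,0],
  [0,0,0,0],
  [0,0,0,0],
  [0,0,0,0],
  [0,0,0,0],
  [0,0,0,0],
  [0,0,0,0],
])

```text
clock: 52.88
tool_pos: [0.6762, 0.06, 0.1465]
orientation: [-180.0, 0.0, -77.5]
force: [0.1, 1.0, -1.1]
opening: 0.0397
```

```bash
python3 - <<'E'
from h import *
s=snap('side','side29.png');t=snap('top','top29.png');print(get_obs()['tool_pos'],get_obs()['opening'],get_obs()['force'])
cv2.imwrite('pics/s32.png',cv2.resize(s['image'][160:235,225:325,::-1],None,fx=8,fy=8,interpolation=2))
E
```

```text
[0.67616378 0.06011311 0.14632997] 0.039630940120031766 [ 0.21413964 -0.26789185 -0.69562267]
```

View pics/s32.png

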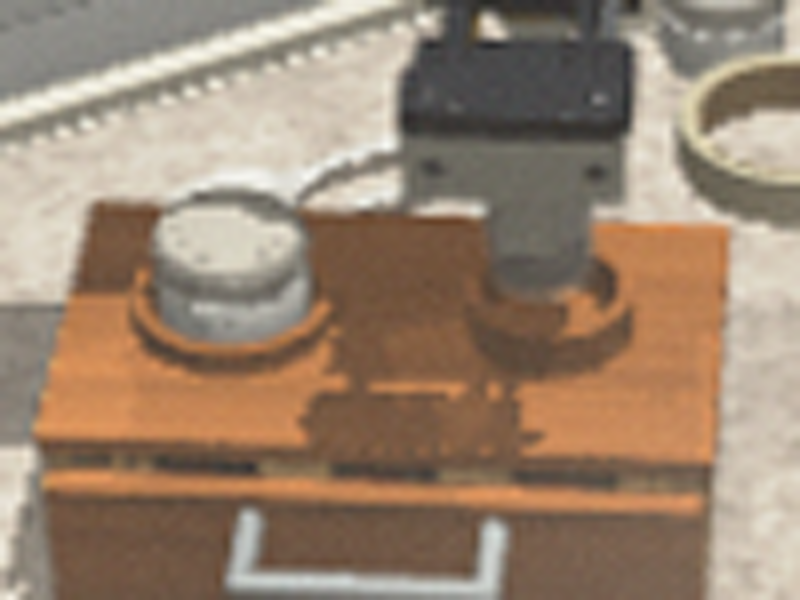

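```bash
python3 - <<'E'
from h import *
s=load('side29.png')
inv=lambda p:((p[0]+.44-225)*8,(p[1]+.44-160)*8)
o=ray(s,320,240)[0]
def vd(p): d=(np.array(p)-o)[:2];return np.r_[d/np.linalg.norm(d),0]
T=np.array([.6762,.0600,.1133]);print('pred front bottom',inv(proj(s,[T-.022*vd(T)])[0]),'centre',inv(proj(s,[T])[0]))
for C in ([.6765,.0575,.108],[.673,.0565,.108]):
  C=np.array(C);v=vd(C);w=np.array([v[1],-v[0],0])
  print('outer L/R',inv(proj(s,[C-.032*w])[0]),inv(proj(s,[C+.032*w])[0]),'back',inv(proj(s,[C+.032*v])[0]),'base front',inv(proj(s,[C-.032*v-[0,0,.02]])[0]))
# timer placed check at (.6507,.1751)
C=np.array([.6507,.1751,.134]);v=vd(C);w=np.array([v[1],-v[0],0]);print('timer L/R top',inv(proj(s,[C-.0285*w])[0]),inv(proj(s,[C+.0285*w])[0]),inv(proj(s,[C+.0285*v])[0]))
E
```

```text
pred front bottom (np.float64(539.8740784527231), np.float64(314.9274490500011)) centre (np.float64(539.1566327847358), np.float64(278.57472165842637))
outer L/R (np.float64(460.67678216550576), np.float64(291.6223475990603)) (np.float64(631.1398591931102), np.float64(289.19621965690385)) back (np.float64(545.04330105188), np.float64(238.78283244970567)) base front (np.float64(547.7419341699556), np.float64(385.58644966647717))
outer L/R (np.float64(460.4680710363764), np.float64(297.6051217339216)) (np.float64(631.2222126318661), np.float64(295.15758195576836)) back (np.float64(544.9754242645658), np.float64(244.57988304022115)) base front (np.float64(547.6861922066432), np.float64(391.7600502945761))
timer L/R top (np.float64(144.51864706773108), np.float64(229.1000578824901)) (np.float64(298.479974367679), np.float64(218.23312792343745)) (np.float64(217.87025423566183), np.float64(178.3083315937597))
```

jog_arm([
  [0.5,-2,0,0],
  [0.5,-2,0,0],
  [0,0,-3,0],
  [0,0,-2,0],
  [0,0,-2,0],
  [0,0,0,0],
  [0,0,0,0],
  [0,0,0,0],
  [0,0,0,0],
  [0,0,0,0],
])

```text
clock: 53.82
tool_pos: [0.6772, 0.0562, 0.1393]
orientation: [-180.0, 0.0, -77.5]
force: [0.1, 0.2, -0.9]
opening: 0.0392
```

```bash
python3 - <<'E'
from h import *
s=snap('side','side30.png');t=snap('top','top30.png');print(get_obs()['tool_pos'],get_obs()['force'])
cv2.imwrite('pics/s33.png',cv2.resize(s['image'][180:220,265:325,::-1],None,fx=12,fy=12,interpolation=2))
E
```

```text
[0.67717708 0.05618363 0.13932542] [ 0.78491799  0.08795426 -0.52063522]
```

View pics/s33.png

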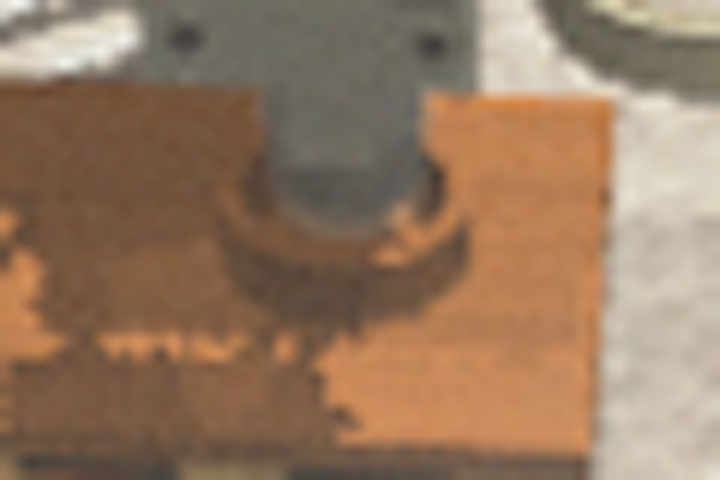

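View pics/top30.png

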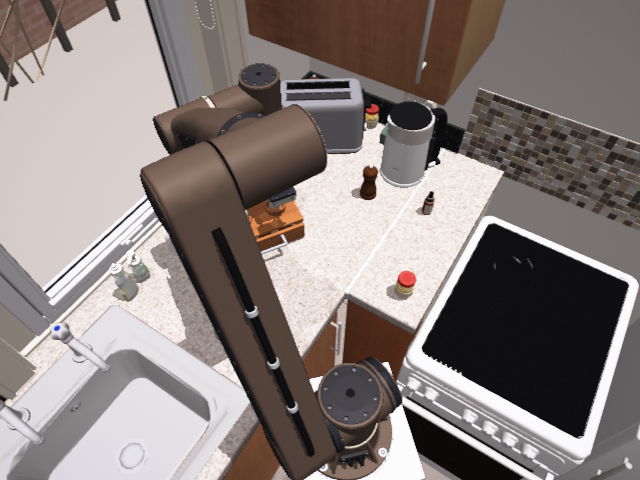

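jog_arm([
  [0,0,-2,0],
  [0,0,-2,0],
  [0,0,-2,0],
  [0,0,-2,0],
  [0,0,0,0],
  [0,0,0,0],
  [0,0,0,0],
  [0,0,0,0],
  [0,0,0,0],
  [0,0,0,0],
])

```text
clock: 54.75
tool_pos: [0.6772, 0.0561, 0.1313]
orientation: [-180.0, 0.0, -77.5]
force: [0.4, -0.2, -1.2]
opening: 0.0396
```

jog_arm([
  [0,0,-2,0],
  [0,0,-2,0],
  [0,0,-2,0],
  [0,0,-2,0],
  [0,0,0,0],
  [0,0,0,0],
  [0,0,0,0],
  [0,0,0,0],
  [0,0,0,0],
  [0,0,0,0],
])

```text
clock: 55.58
tool_pos: [0.6772, 0.0561, 0.1233]
orientation: [-180.0, 0.0, -77.5]
force: [-0.1, -0.0, -1.6]
opening: 0.0392
```

jog_arm([
  [0,0,-1,0],
  [0,0,-1,0],
  [0,0,0,0],
  [0,0,0,0],
  [0,0,0,0],
  [0,0,0,0],
  [0,0,0,0],
  [0,0,0,0],
  [0,0,0,0],
  [0,0,0,0],
])

```text
clock: 56.42
tool_pos: [0.6771, 0.0561, 0.1212]
orientation: [-180.0, 0.0, -77.5]
force: [-0.2, 0.5, -1.4]
opening: 0.0394
```

jog_arm([
  [0,0,0,0],
  [0,0,0,0],
  [0,0,0,0],
  [0,0,0,0],
  [0,0,5,0],
  [0,0,20,0],
  [0,0,35,0],
  [0,0,40,0],
  [0,0,20,0],
  [0,0,0,0],
], fingers=65)

```text
clock: 57.25
tool_pos: [0.6798, 0.0563, 0.2486]
orientation: [-179.4, -0.0, -77.5]
force: [0.6, 0.1, -0.3]
opening: 0.0647
```

jog_arm([
  [-6,-36,0,0],
  [-6,-36,0,0],
  [-6,-36,0,0],
  [-6,-36,0,0],
  [-6,-36,0,0],
  [-6,-36,0,0],
  [-6,-36,0,0],
  [-6,-36,0,0],
  [-6,-36,0,0],
  [0,0,0,0],
])

```text
clock: 58.08
tool_pos: [0.6214, -0.2734, 0.2413]
orientation: [180.0, -0.0, -77.7]
force: [0.3, 0.7, -0.4]
opening: 0.0652
```

```bash
python3 - <<'E'
from h import *
s=snap('side','side31.png');t=snap('top','top31.png');print(get_obs()['tool_pos'],get_obs()['force'])
cv2.imwrite('pics/s34.png',cv2.resize(s['image'][160:245,225:325,::-1],None,fx=8,fy=7,interpolation=2))
E
```

```text
[ 0.6225047  -0.2695345   0.24122097] [ 0.10909149  1.07422558 -0.28449155]
```

View pics/s34.png

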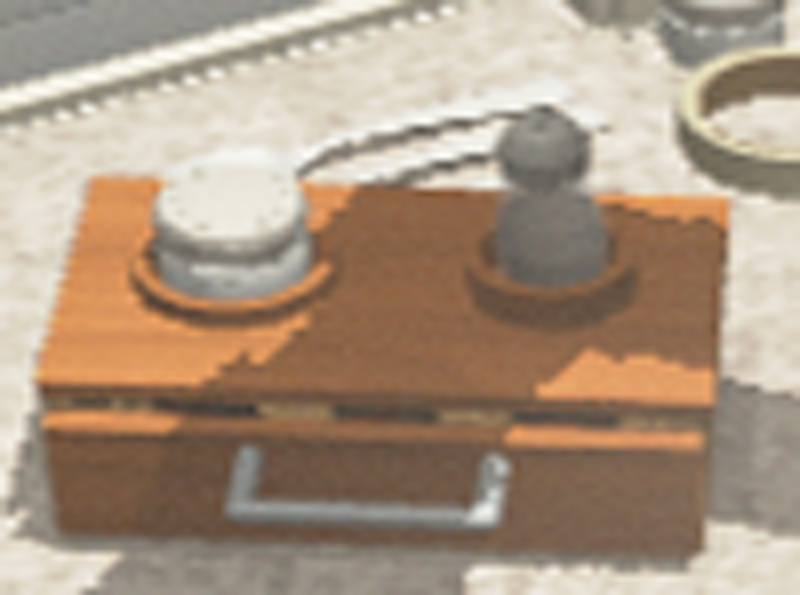

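View pics/side31.png

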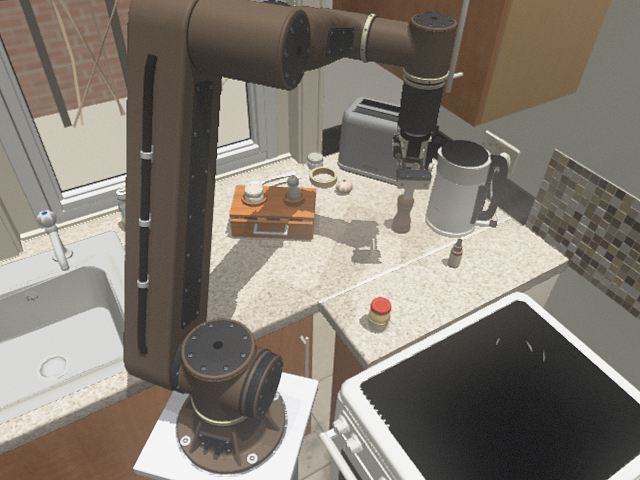

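View pics/top31.png

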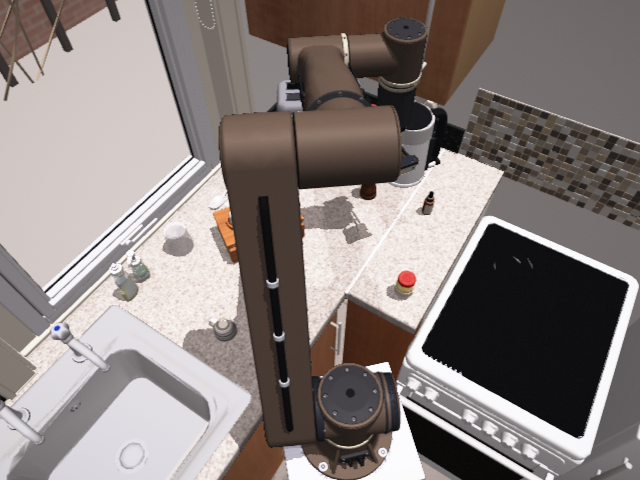

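```bash
python3 - <<'E'
from h import *
s=load('side31.png')
inv=lambda p:((p[0]+.44-225)*8,(p[1]+.43-160)*7)
for z in(.088,.098): print('shaker dome top',z,inv(proj(s,[[.677,.057,z+.09]])[0]),'timer top centre',inv(proj(s,[[.6507,.175,z+.046]])[0]))
t=load('top31.png');t0=load('top0.png');s0=load('side0.png')
for nm,im,a,b,box in(('mustard/drop/mill side',s0,s,0,(230,335,370,480)),('cup/glass top',t0,t,0,(160,350,150,240))):
    pass
for n,A,B,bx in(('mustard',s0,s,(295,332,365,395)),('dropper',s0,s,(235,272,440,470)),('cup',t0,t,(310,345,205,240)),('glass',t0,t,(220,258,160,195)),('mill',s0,s,(192,236,388,416))):
    y0,y1,x0,x1=bx;T=A['image'][y0:y1,x0:x1];R=B['image'][y0-15:y1+15,x0-15:x1+15]
    r=cv2.matchTemplate(R,T,cv2.TM_CCOEFF_NORMED);_,m,_,l=cv2.minMaxLoc(r);print(n,round(m,3),l[0]-15,l[1]-15)
E
```

```text
shaker dome top 0.088 (np.float64(544.8980175601791), np.float64(120.34748097658581)) timer top centre (np.float64(221.92086646718053), np.float64(195.6663772744577))
shaker dome top 0.098 (np.float64(544.4916330794331), np.float64(100.63858749802881)) timer top centre (np.float64(220.10572934548236), np.float64(176.6808332008541))
mustard 0.729 0 0
dropper 0.999 0 0
cup 0.69 0 0
glass 1.0 0 0
mill 0.956 0 0
```

```bash
python3 -c "
from plant import *
print(close_job())"
```

```text
the job is handed in; nothing more can be done
None
```

The job is done and handed in at about 58 s of the 192 s allowed; no verdict was reported. I pulled the drawer out to its stop and laid all three jars in grooves of their own, caps to the handle. I then pushed the drawer shut, stood the timer in the wide collar and the shaker in the narrow one, and moved the arm clear.

**Last checks**
- **Jars:** before closing, each jar's base end showed within 1 pixel (about 2–3 mm) of where a settled jar should be.
- **Drawer:** it came up against a hard stop at about 19 N. The panel front measured about 12.5 mm ahead of the board edge, where 12 mm means shut. The measured drawer travel (about 122 mm against 125 mm) and the bar distance (44 mm against 47 mm) each left about 3 mm unexplained, but both are within the 6 mm allowed.
- **Timer and shaker:** both look upright, centred in their collars and down on the board.
- **Bystanders:** no image shift for the mustard jar, dropper bottle, espresso cup, glass or pepper mill. The match was weak for the mustard jar and the cup (about 0.7), probably because of changed shadows.

**What disagreed**
- **Camera scale:** the two cameras differed by 3–6 mm on the unit's position, so I corrected the timer by the contact force it met in the collar and the shaker by direct sight.
- **Shaker grip:** the fingers stopped at 39.5 mm on the shaker instead of 44 mm, which I put down to its contour. It was held firmly.
- **Third jar:** I first gripped it about 20 mm off its middle to keep clear of the soap bottles, then set it down and gripped it again.

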